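# Load homogeniser probes into the rinse carousel

### The arm

A 7-joint arm with a two-finger parallel gripper is mounted at the origin on the work surface. World frame = base frame: x ahead of the robot, y to its left, z up, the work surface at z = 0. Lengths are in m, angles in rad, forces in N, time in s.
With the tool pointing down it reaches from about 0.425 to 0.875 m from the base axis. Payload 4.7 kg.
Tool frame: the origin (TCP) lies on the centre line of the jaws, within the pads' length; the fingertips stand ahead of it and the grasp point (between the pads) lies 8 mm behind it (ctrl.finger_overhang is the x of the fingertips in the tool frame, in m); x points along the fingers, z is the direction in which the jaws open and shut, and the axes are right-handed (so a half turn about x gives the same grasp; the last joint's range is limited). The gripper opens to 87 mm and grips with 3 to 60 N. Pads are 19 mm wide; open, the fingers measure 117 mm over their backs; the gripper's body (75 mm by 190 mm) begins 51 mm behind the grasp point.
Start: joints at [-1.188, 0.321, -0.07, 1.45, 0.023, 1.371, -0.057], TCP at [0.234, 0.606, 0.234] pointing down, gripper open.
Joint ranges: [-2.86, 2.86], [-0.3, 2.09], [-1.38, 1.24], [0.06, 2.45], [-1.56, 4.7], [0.09, 2.05], [-2.69, 2.69]. Speed limits (rad/s): [2.57, 2.57, 3.14, 3.14, 3.14, 3.14, 3.14].

### API

Orientations are given as a rotation vector (axis times angle).
In Python, from bench import readout, viewer, job, nets, ctrl gives the robot as it stands.
- The arm moves only by the shell command python3 -m creep 'ROWS' [FORCE]. ROWS is JSON, a list of rows, each an object with "linear": the shift along the tool's x, y, z in m, a list of three; "twist": the turn, a rotation vector about the tool's x, y, z in degrees, a list of three; "fingers": the gripper's target within -1 to 1 (shut at 1, half-way at 0, fully open at -1). A call has 1 to 8 rows; each row is the pose to reach, as a shift and turn from the pose commanded when the call began, along the tool's axes at that moment; what a row does not reach only later rows make up. A row lasts 1/12 s, in which the tool goes at most 41.7 mm and 7.16 degrees, less where a joint would pass 70% of its speed; a pose out of reach is approached as far as the arm can. A call with a gripper value outside its range is refused whole. The fingers move at their own pace and stop on an object; FORCE is the grip in N (left out, the last holds). Time passes only in rows, so rows that repeat a pose let the fingers close. It gives the time, the measured TCP pose, the force and the opening at its end, in the units of the state.
- readout.get_state(): the state, without advancing time (a new reading comes with each control period).
- viewer.get_image(name): name is "scene" or "top"; returns (picture, depth): 384x512x3 uint8, red, green, blue; 384x512 float32, m along the optical axis (not along the pixel's ray), 0 where there is no reading.
- viewer.camera_params(name): a dict with "K" (3x3 intrinsics, pixels), "cam_to_world" (4x4, takes a point from camera to world coordinates). Camera axes: x right, y down, z forward; pixel columns grow to the right and rows downward; lengths in m; the calibration is good to about 2 mm. A picture is of the moment at which its call begins. camera_params takes no time and is no camera call.
- job.close_job(): hands the job in, once; it reports no verdict.
Trained networks look in the newest picture that a camera, given by its name, has taken for a name from the list of things; names that differ only in an ending like _2 or _b are one class to them, and where a whole thing is asked for, a point or a joint stands for the part that bears it (a point fixed in the world has none). Each returns a list of dicts, best first, with "conf" (0 to 1); they miss things now and then, are a little off and sometimes report something else, mostly with a low value. They report only what shows in the picture. A call takes as long as a camera call. They do not tell look-alikes from the thing itself.
- nets.boxes_of(camera, label): "centre" ([x, y, z] in m, in world coordinates, good to about 4 mm: the middle of the surface that is visible of it).
- nets.place_of(camera, label): "centre" ([x, y, z] in m, in world coordinates, good to about 4 mm: a listed point, or the origin of a listed thing).
The state is a dict: "time": time; "joint_positions": joint angles; "qd": joint speeds; "joint_torque": joint torques, N m; "position": TCP position; "tool_rot": TCP orientation; "ft_force": force on the tool from outside, world axes, zero at the start; "torque": the same for the moment, N m; "grip_width": opening from 0.0 (shut) to 1.0 (fully open).
Only numpy, scipy, OpenCV 4.12 (cv2) and the standard library are available. Lean on these libraries where they do the work, as an engineer would, in place of code of your own. Each camera call takes 0.05 s, during which the arm holds its last target.

### The job

Load every homogeniser probe lying on the bench into the rinse carousel: through the opening in the clear guard, slide each shaft through the hole of a free holder until the handle butts against it, one probe to a holder, turning the carousel from click to click (its yellow posts are there to take hold of) to bring each free holder to the opening. When all are in, turn the carousel until the blue shutter clicks into place across the opening. Do not disturb the bottle, the beaker or the orange box.

Things in the scene. Friction and masses are not known exactly. Their poses are not given: they have to be found in the camera images.
- rinse_base: Fixed white round tray, 444 mm across, 20 high; origin at its centre on the bench, z up. A clear guard wall, 4 mm thick, 215 mm from the centre, rises to 106 mm above the bench all round except the loading opening, which spans 48 deg either side of this body's -x direction (orange post at each end). The carousel disc turns inside.
- carousel (a joint): Turn of the carousel about the vertical through the base's centre, rad, counter-clockwise from above, no end stops. At 0 (or 2 pi n) the blue shutter faces the opening; at -pi/2, pi, +pi/2 holders 1, 2, 3 do. It clicks every quarter turn and snaps to the nearer click when let go; turning takes up to 0.4 N m, 4 N at a post.
- hub (a point): On the carousel's axis, at the height of the holders' holes (78 mm above the bench). Its axes turn with the carousel (at joint 0 parallel to the base's). The white disc is 224 mm across, its top 45 mm above the bench.
- gate (a point): Fixed point 105 mm from the axis towards the loading opening, 78 mm above the bench: where a holder's mouth stands when that holder faces the opening.
- shutter (a point): Point of the carousel 105 mm from its axis on the line through the middle of the blue shutter, 78 mm above the bench. It coincides with gate when the shutter closes the opening. The shutter is an upright panel, 180 wide, 6 thick, 150 mm from the axis, from 35 to 103 mm above the bench.
- holder1 (a point): Mouth of holder 1 of the carousel: centre of the outer face of a grey block 46 wide, 56 high, 40 mm thick radially, standing on the disc; its 17 mm round, slightly chamfered hole runs straight through, level and radial, from this point (105 mm from the axis) inward towards the axis. A 14 mm wide rest for the handle runs 52 mm outward from the block, 15.5 mm below the hole's axis. Axes as hub.
- seat1 (a point): Point on the axis of holder 1's hole, 30 mm from the carousel's axis: where the tip of a probe lies that is fully home. Axes as hub.
- holder2 (a point): Mouth of holder 2 of the carousel: centre of the outer face of a grey block 46 wide, 56 high, 40 mm thick radially, standing on the disc; its 17 mm round, slightly chamfered hole runs straight through, level and radial, from this point (105 mm from the axis) inward towards the axis. A 14 mm wide rest for the handle runs 52 mm outward from the block, 15.5 mm below the hole's axis. Axes as hub.
- seat2 (a point): Point on the axis of holder 2's hole, 30 mm from the carousel's axis: where the tip of a probe lies that is fully home. Axes as hub.
- holder3 (a point): Mouth of holder 3 of the carousel: centre of the outer face of a grey block 46 wide, 56 high, 40 mm thick radially, standing on the disc; its 17 mm round, slightly chamfered hole runs straight through, level and radial, from this point (105 mm from the axis) inward towards the axis. A 14 mm wide rest for the handle runs 52 mm outward from the block, 15.5 mm below the hole's axis. Axes as hub.
- seat3 (a point): Point on the axis of holder 3's hole, 30 mm from the carousel's axis: where the tip of a probe lies that is fully home. Axes as hub.
- post0 (a point): Top of a yellow upright post of the carousel for turning it by hand: 14 mm round, 55 mm tall, its top 100 mm above the bench, 100 mm from the axis, midway between two stations (at joint 0, 45 deg counter-clockwise from the opening). Axes as hub.
- post1 (a point): Top of a yellow upright post of the carousel for turning it by hand: 14 mm round, 55 mm tall, its top 100 mm above the bench, 100 mm from the axis, midway between two stations (at joint 0, 135 deg counter-clockwise from the opening). Axes as hub.
- post2 (a point): Top of a yellow upright post of the carousel for turning it by hand: 14 mm round, 55 mm tall, its top 100 mm above the bench, 100 mm from the axis, midway between two stations (at joint 0, 225 deg counter-clockwise from the opening). Axes as hub.
- post3 (a point): Top of a yellow upright post of the carousel for turning it by hand: 14 mm round, 55 mm tall, its top 100 mm above the bench, 100 mm from the axis, midway between two stations (at joint 0, 315 deg counter-clockwise from the opening). Axes as hub.
- probe1: Homogeniser probe, 137 mm long, 90 g (may be absent): steel shaft 14 mm round, 75 long; blue handle 26 x 26 x 62 with white end. Origin on its axis at the shoulder where shaft meets handle; x towards the tip; the handle's middle is 31 mm behind the origin. Lying, its axis is 13 mm above the bench. Fully home, the shoulder butts on the holder's mouth; it may droop 0.06 rad.
- tip1 (a point): Tip of probe 1's shaft, 75 mm from its origin along x.
- probe2: Homogeniser probe, 137 mm long, 90 g (may be absent): steel shaft 14 mm round, 75 long; blue handle 26 x 26 x 62 with white end. Origin on its axis at the shoulder where shaft meets handle; x towards the tip; the handle's middle is 31 mm behind the origin. Lying, its axis is 13 mm above the bench. Fully home, the shoulder butts on the holder's mouth; it may droop 0.06 rad.
- tip2 (a point): Tip of probe 2's shaft, 75 mm from its origin along x.
- probe3: Homogeniser probe, 137 mm long, 90 g (may be absent): steel shaft 14 mm round, 75 long; blue handle 26 x 26 x 62 with white end. Origin on its axis at the shoulder where shaft meets handle; x towards the tip; the handle's middle is 31 mm behind the origin. Lying, its axis is 13 mm above the bench. Fully home, the shoulder butts on the holder's mouth; it may droop 0.06 rad.
- tip3 (a point): Tip of probe 3's shaft, 75 mm from its origin along x.
- wash_bottle: Bystander: white bottle with red cap, 60 across, 150 mm high; origin under its centre.
- beaker: Bystander: glass beaker, 70 across, 85 mm high; origin under its centre.
- tube_box: Bystander: closed orange box, 100 x 120 x 50 mm; origin under its centre.
There are look-alikes about, which are no part of the job. What is shaped like the probe3 but brown or green is not meant.

How it is judged:
At the end, for the whole second after the job is handed in: Every probe present is in a holder, its shoulder within 8 mm of the holder's mouth and its tip within 16 mm of the seat point, at rest; the shutter stands at the opening within 12 mm (about 6 deg), the carousel at rest; nothing touched by the robot (((distance between probe1 and holder1 below 0.008 m and distance between tip1 and seat1 below 0.016 m) or (distance between probe1 and holder2 below 0.008 m and distance between tip1 and seat2 below 0.016 m) or (distance between probe1 and holder3 below 0.008 m and distance between tip1 and seat3 below 0.016 m)) and ((distance between probe2 and holder1 below 0.008 m and distance between tip2 and seat1 below 0.016 m) or (distance between probe2 and holder2 below 0.008 m and distance between tip2 and seat2 below 0.016 m) or (distance between probe2 and holder3 below 0.008 m and distance between tip2 and seat3 below 0.016 m)) and ((distance between probe3 and holder1 below 0.008 m and distance between tip3 and seat1 below 0.016 m) or (distance between probe3 and holder2 below 0.008 m and distance between tip3 and seat2 below 0.016 m) or (distance between probe3 and holder3 below 0.008 m and distance between tip3 and seat3 below 0.016 m)) and linear speed of each of probe1, probe2, probe3 below 0.02 m/s and horizontal distance between shutter and gate below 0.012 m and velocity of joint carousel between -0.1 and 0.1 rad/s).
It fails at once if the wash bottle is pushed more than 40 mm or tipped over (distance of wash_bottle from where it was at the start of the episode above 0.04 m or angle between wash_bottle's own z axis and vertical above 0.5 rad).
It fails at once if the beaker is pushed more than 40 mm or tipped over (distance of beaker from where it was at the start of the episode above 0.04 m or angle between beaker's own z axis and vertical above 0.5 rad).
It fails at once if the tube box is pushed more than 40 mm or tipped over (distance of tube_box from where it was at the start of the episode above 0.04 m or angle between tube_box's own z axis and vertical above 0.5 rad).
Of probe1, probe2, probe3 only 2 to 3 are there at a start; the rules pass over those that are not, and their reading is None.
At some moment in a run one of probe1, probe2, probe3 may be knocked a few centimetres aside while the robot is not near it.
Once in a run the grip may slacken for a moment while it holds something.
It also fails if it takes over 210 s, if anything falls off the work surface, if the arm or the gripper's body presses on something with over 40 N, if the wrist force passes 120 N, or if a joint passes its speed limit or range.

## Working session

There is one attempt and no reset: what is moved stays moved. The work goes in short steps, Python scripts to look and compute and a shell command to move; the robot and the scene stay as the last step left them, time stands still between calls to the robot, and variables do not carry over. Pictures are saved under pics/ and viewed, and the job is handed in when it is done.

```bash
ls; mkdir -p pics; python3 - <<'E'
from bench import readout, viewer, job, nets, ctrl
import cv2,json
print(readout.get_state()); print(ctrl.finger_overhang)
for c in ("scene","top"):
    im,d=viewer.get_image(c); cv2.imwrite(f"pics/{c}0.png",im[:,:,::-1])
    p=viewer.camera_params(c); print(c,p)
E
```

```text
pics
{'time': 0.0, 'joint_positions': array([-1.18791697,  0.32184197, -0.07006575,  1.45170399,  0.02260354,
        1.37075591, -0.05689551]), 'qd': array([-2.46477611e-04, -2.56093233e-03, -6.16911215e-04,  1.83577474e-03,
       -1.97630841e-03,  6.63204839e-04,  1.39901032e-05]), 'joint_torque': array([ 3.02434291e-04, -4.91294003e+01, -4.03856384e-01, -3.12529135e+01,
       -6.40573818e-02,  4.35344561e-02,  1.59770711e-04]), 'position': array([0.23417569, 0.60578035, 0.23243446]), 'tool_rot': array([-0.9345879 ,  1.36294852,  0.93265021]), 'ft_force': array([ 0.51397658, -0.4938928 , -0.54804267]), 'torque': array([ 0.03665655, -0.00027899, -0.03652901]), 'grip_width': 0.9987461426041294}
0.011
scene {'K': array([[452.08402329,   0.        , 254.74770873],
       [  0.        , 452.08402329, 190.14837165],
       [  0.        ,   0.        ,   1.        ]]), 'cam_to_world': array([[ 6.74163835e-01,  5.28252466e-01, -5.16190329e-01,
         1.25838051e+00],
       [ 7.38581652e-01, -4.82667526e-01,  4.70668888e-01,
        -5.69090005e-01],
       [-5.16307956e-04, -6.98556649e-01, -7.15554570e-01,
         1.06231998e+00],
       [ 0.00000000e+00,  0.00000000e+00,  0.00000000e+00,
         1.00000000e+00]])}
top {'K': array([[411.33863207,   0.        , 252.38112102],
       [  0.        , 411.33863207, 197.43618917],
       [  0.        ,   0.        ,   1.        ]]), 'cam_to_world': array([[-1.05583223e-02, -9.84660186e-01,  1.74163254e-01,
         3.26750606e-01],
       [-9.99943699e-01,  1.02125539e-02, -2.88139221e-03,
         5.97939993e-02],
       [ 1.05854056e-03, -1.74183872e-01, -9.84712577e-01,
         1.30742283e+00],
       [ 0.00000000e+00,  0.00000000e+00,  0.00000000e+00,
         1.00000000e+00]])}
```

View pics/scene0.png

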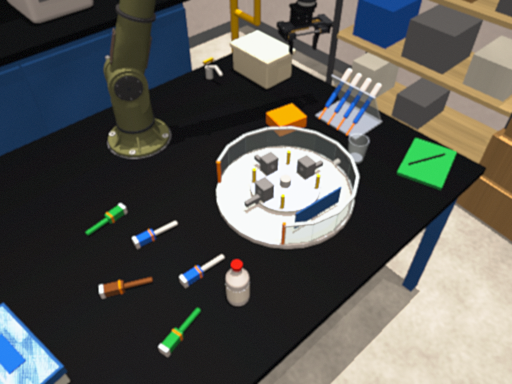

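View pics/top0.png

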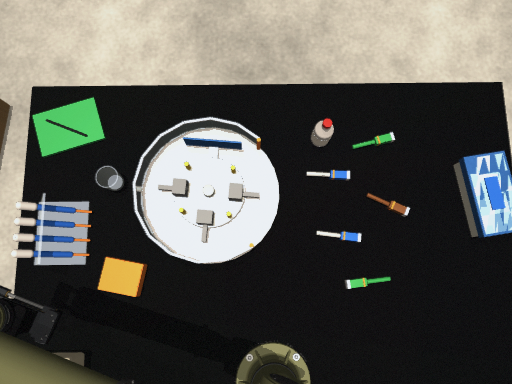

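```bash
python3 - <<'E'
from bench import readout, viewer, job, nets, ctrl
import numpy as np
for c in ("top","scene"):
    for l in ["rinse_base","hub","gate","shutter","holder1","post0","probe1","tip1","wash_bottle","beaker","tube_box"]:
        print(c,l,[(np.round(x["centre"],3).tolist(),round(x["conf"],2)) for x in nets.place_of(c,l)])
E
```

```text
top rinse_base [([0.565, 0.191, 0.003], 0.94), ([0.755, -0.171, -0.002], 0.43), ([0.507, 0.269, 0.099], 0.39)]
top hub [([0.572, 0.194, 0.082], 0.76)]
top gate [([0.562, 0.082, 0.077], 0.68)]
top shutter [([0.673, 0.177, 0.078], 0.6), ([0.572, 0.22, 0.074], 0.46)]
top holder1 [([0.463, 0.204, 0.077], 0.88), ([0.559, 0.084, 0.077], 0.75)]
top post0 [([0.504, 0.269, 0.1], 0.98), ([0.645, 0.253, 0.1], 0.78), ([0.491, 0.128, 0.103], 0.76), ([0.637, 0.114, 0.101], 0.65)]
top probe1 [([0.738, -0.348, 0.015], 0.85), ([0.29, -0.294, 0.013], 0.73), ([0.43, -0.22, 0.012], 0.71), ([0.531, -0.38, 0.016], 0.63), ([0.63, -0.196, 0.013], 0.54)]
top tip1 [([0.441, -0.14, 0.013], 0.86), ([0.718, -0.273, 0.014], 0.83), ([0.633, -0.123, 0.013], 0.63), ([0.562, -0.314, 0.013], 0.63), ([0.293, -0.368, 0.012], 0.54)]
top wash_bottle [([0.753, -0.172, 0.003], 0.85), ([0.44, -0.142, 0.01], 0.54)]
top beaker [([0.616, 0.5, -0.002], 0.85)]
top tube_box [([0.312, 0.455, -0.001], 0.91), ([0.573, 0.226, 0.076], 0.36), ([0.645, 0.256, 0.101], 0.31)]
scene rinse_base [([0.568, 0.189, 0.002], 0.7), ([0.558, 0.09, 0
[... 264 characters left out ...]
8, 0.075], 0.82), ([0.583, 0.291, 0.077], 0.7), ([0.468, 0.202, 0.078], 0.63)]
scene post0 [([0.646, 0.257, 0.103], 0.84), ([0.635, 0.112, 0.104], 0.77), ([0.492, 0.128, 0.1], 0.76), ([0.501, 0.269, 0.099], 0.65), ([0.613, 0.498, 0.002], 0.27)]
scene probe1 [([0.737, -0.342, 0.015], 0.93), ([0.432, -0.219, 0.012], 0.81), ([0.633, -0.198, 0.013], 0.76), ([0.285, -0.293, 0.014], 0.69), ([0.529, -0.384, 0.013], 0.61), ([0.488, 0.125, 0.098], 0.45)]
scene tip1 [([0.56, -0.313, 0.012], 0.92), ([0.438, -0.148, 0.014], 0.91), ([0.719, -0.275, 0.012], 0.91), ([0.631, -0.12, 0.016], 0.83)]
scene wash_bottle []
scene beaker [([0.611, 0.499, 0.003], 0.73)]
scene tube_box [([0.314, 0.454, 0.001], 0.97)]
```

The top view shows two blue and white probes, at about (335,174) and (345,236). The look-alikes are green at (375,140) and (368,283) and brown at (390,204). A holder at (237,191) faces the opening, which is between the orange posts at (258,143) and (251,245). I'll enlarge both areas.

```bash
cat > h.py <<'E'
from bench import readout, viewer, job, nets, ctrl
import numpy as np, cv2
from scipy.spatial.transform import Rotation as R
def crop(c,box,name,s=4):
    im,d=viewer.get_image(c); x0,y0,x1,y1=box
    cv2.imwrite(f"pics/{name}.png",cv2.resize(im[y0:y1,x0:x1,::-1],None,fx=s,fy=s,interpolation=cv2.INTER_CUBIC))
    return im,d
def cloud(c,d):
    p=viewer.camera_params(c);K=p["K"];T=p["cam_to_world"]
    v,u=np.mgrid[:384,:512]
    P=np.stack([(u-K[0,2])*d/K[0,0],(v-K[1,2])*d/K[1,1],d],-1)
    return P@T[:3,:3].T+T[:3,3]
def ang(v): return np.degrees(np.arctan2(v[1],v[0]))
def fitcar(cams=("top","scene"),n=1,ref=None):
    pts=[]
    for _ in range(n):
        for c in cams:
            viewer.get_image(c)
            for x in nets.place_of(c,"post0"):
                p=np.array(x["centre"])
                if abs(p[2]-.1)<.012: pts.append(p)
    pts=np.array(pts)
    return pts
E
python3 - <<'E'
from h import *
im,d=crop("top",(290,110,420,300),"t1",3)
a=crop("top",(130,110,290,270),"t2",3)
a=crop("scene",(60,190,300,370),"s1",3)
a=crop("scene",(205,115,370,255),"s2",4)
P=fitcar(n=3)
h=np.array([.569,.191])
from scipy.optimize import least_squares
def f(x):
    v=P[:,:2]-x[:2]; t=np.arctan2(v[:,1],v[:,0])-x[2]; t=(t+np.pi/4)%(np.pi/2)-np.pi/4
    return np.r_[(np.hypot(*v.T)-.1),t*.1]
r=least_squares(f,[.569,.191,np.radians(-95.5-45)],loss="soft_l1",f_scale=.004)
print(len(P),r.x,np.degrees(r.x[2])+45,np.round(r.fun*1e3,1))
E
```

```text
23 [ 0.56902092  0.19080613 -2.44274016] -94.95870147693375 [ 0.5 -0.7  1.7 -0.3  5.1  2.3  2.7  1.8 -1.  -1.3 -2.3  2.2  0.5 -0.1
  1.7 -1.8  0.9  0.6 -2.3  1.2  2.   1.8  2.8 -2.  -1.8  1.6 -0.4  1.6
 -0.9  0.3  3.1 -0.3  0.4 -0.9 -2.1 -1.9 -1.9  2.7 -2.  -1.5  1.1  0.7
  0.7  1.2  0.4  2.2]
```

```bash
cd pics; python3 -c "
import cv2,numpy as np
a=cv2.imread('t1.png');b=cv2.imread('t2.png')
h=max(a.shape[0],b.shape[0])
pad=lambda m:cv2.copyMakeBorder(m,0,h-m.shape[0],0,0,cv2.BORDER_CONSTANT)
m=np.hstack([pad(a)[:600],pad(b)[:600]]);print(m.shape);m=m[:, :];s=min(1,800/m.shape[1]);m=cv2.resize(m,None,fx=min(s,600/m.shape[0]),fy=min(s,600/m.shape[0]));cv2.imwrite('t12.png',m)"
```

```text
(570, 870, 3)
```

View pics/s1.png

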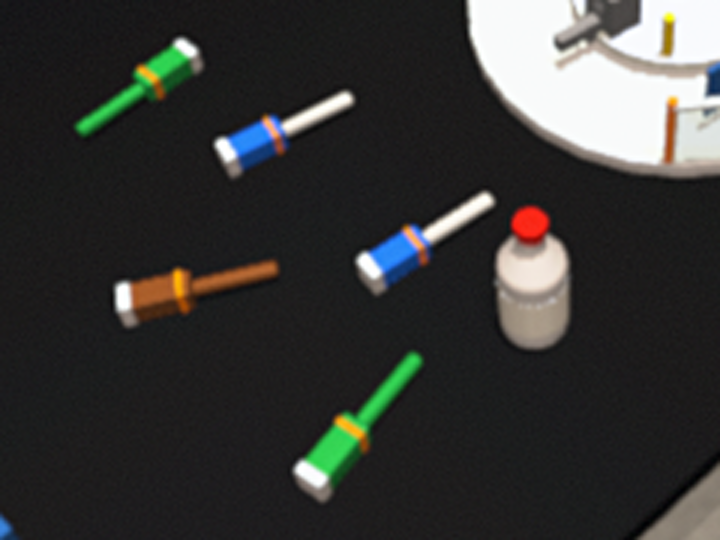

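View pics/s2.png

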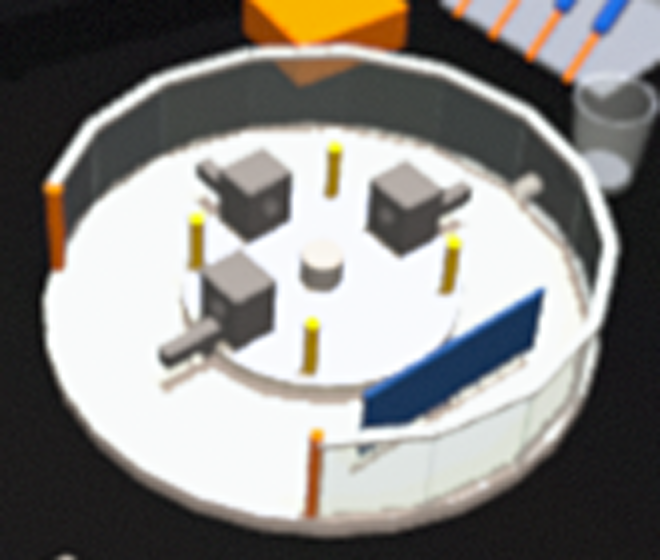

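View pics/t12.png

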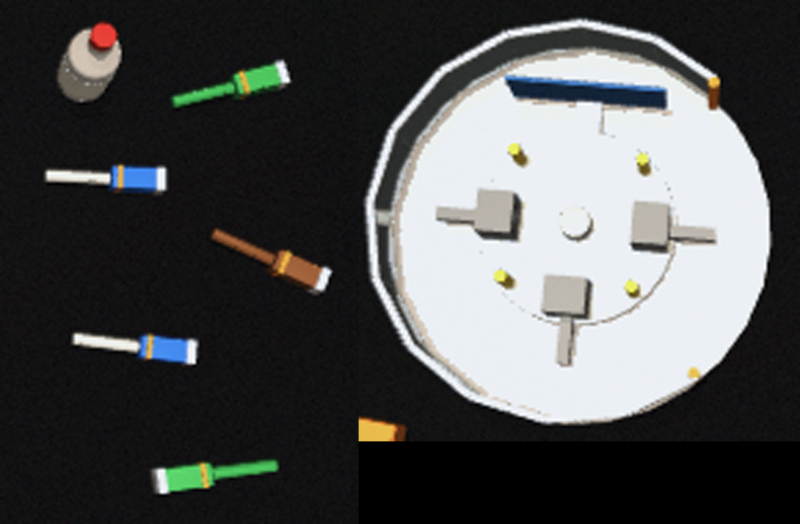

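The crops confirm that only the two blue ones have a steel shaft and a blue handle, at (335,174) and (345,236) in the top view, and all three holders are free. Next I'll measure the axes.

```bash
cat >> h.py <<'E'
def probes(c="top",zaxis=None,roi=None):
    """fit axis lines of blue-handled probes; returns list of dict"""
    im,d=viewer.get_image(c); C=cloud(c,d)
    hsv=cv2.cvtColor(im,cv2.COLOR_RGB2HSV)
    blue=((hsv[...,0]>100)&(hsv[...,0]<125)&(hsv[...,1]>120)&(hsv[...,2]>90)).astype(np.uint8)
    n,l,st,ce=cv2.connectedComponentsWithStats(blue)
    out=[]
    for i in range(1,n):
        if not 40<st[i,4]<600: continue
        P=C[l==i]; P=P[d[l==i]>0]
        m=np.median(P,0)
        out.append((ce[i].round(1),st[i,4],m.round(4),i))
    return im,d,C,l,out
E
python3 - <<'E'
from h import *
for c in("top","scene"):
    im,d,C,l,o=probes(c)
    for x in o:
        if x[2][1]>0 and x[2][2]<.03: continue
        print(c,x)
        ce,_,m,i=x
        # bright nonblack elongated pixels around
        v,u=np.mgrid[:384,:512]
        near=(np.hypot(u-ce[0],v-ce[1])<55)&(C[...,2]>.006)&(C[...,2]<.045)
        n2,l2,st,_=cv2.connectedComponentsWithStats(near.astype(np.uint8))
        k=l2[int(ce[1]),int(ce[0])]
        Q=C[(l2==k)]
        mu=Q[:,:2].mean(0);U,S,V=np.linalg.svd(Q[:,:2]-mu);a=V[0]*np.sign(V[0][1])
        t=(Q[:,:2]-mu)@a
        w=(Q[:,:2]-mu)@[-a[1],a[0]]
        B=C[l==i][:,:2]
        print(" comp",len(Q),mu.round(4),"ang",ang(a).round(2),"ext",np.percentile(t,[0.5,99.5]).round(4),"blue t",np.percentile((B-mu)@a,[1,99]).round(4))
        for lo in np.arange(t.min(),t.max(),.015):
            s=(t>=lo)&(t<lo+.015); print("   ",np.round([lo,np.median(w[s]),w[s].min(),w[s].max(),Q[s][:,2].max(),np.median(Q[s][:,2])],4))
E
```

```text
top (array([210.8, 140.1]), np.int32(76), array([0.7189, 0.182 , 0.1021]), 1)Traceback (most recent call last):
  File "<stdin>", line 14, in <module>
    u, s, vh = gufunc(a, signature=signature)
               ~~~~~~^^^^^^^^^^^^^^^^^^^^^^^^
numpy._core._exceptions._ArrayMemoryError: Unable to allocate 276. GiB for an array with shape (192636, 192636) and data type float64
```

```bash
cat >> h.py <<'E'
def axes(c,zr=(.006,.045),yok=lambda m:m[1]<0.05, verbose=False):
    im,d,C,l,o=probes(c); res=[]
    for ce,_,m,i in o:
        if not yok(m) or m[0]>.85 or m[0]<.2: continue
        v,u=np.mgrid[:384,:512]
        near=(np.hypot(u-ce[0],v-ce[1])<55)&(C[...,2]>zr[0])&(C[...,2]<zr[1])
        n2,l2,st,_=cv2.connectedComponentsWithStats(near.astype(np.uint8))
        k=l2[int(ce[1]),int(ce[0])]
        if k==0: continue
        Q=C[(l2==k)]
        B=C[l==i][:,:2]; 
        mu=Q[:,:2].mean(0);V=np.linalg.svd(Q[:,:2]-mu,full_matrices=False)[2];a=V[0]
        a=a*(1 if (mu-B.mean(0))@a>0 else -1)
        t=(Q[:,:2]-mu)@a; w=(Q[:,:2]-mu)@[-a[1],a[0]]
        res.append((mu,a,t,w,Q,(B-mu)@a,ce))
        print(c,ce,len(Q),"mu",mu.round(4),"ang",ang(a).round(2),"ext",np.percentile(t,[0.5,99.5]).round(4),"blue t",np.percentile((B-mu)@a,[1,99]).round(4),"tip",(mu+a*np.percentile(t,99.5)).round(4))
        if verbose:
          for lo in np.arange(t.min(),t.max(),.015):
            s=(t>=lo)&(t<lo+.015); print("   ",np.round([lo,np.median(w[s]),w[s].min(),w[s].max(),Q[s][:,2].max(),np.median(Q[s][:,2])],4))
    return res
E
python3 - <<'E'
from h import *
axes("top",verbose=True);axes("scene",verbose=True)
E
```

```text
top [340.5 174. ] 277 mu [ 0.6269 -0.1997] ang 85.96 ext [-0.0545  0.0795] blue t [-0.0443  0.2377] tip [ 0.6325 -0.1204]
    [-0.0615  0.0005 -0.014   0.012   0.0334  0.0261]
    [-0.0465  0.0013 -0.0127  0.0115  0.0304  0.0243]
    [-0.0315  0.001  -0.0119  0.0123  0.0312  0.0253]
    [-0.0165 -0.0002 -0.0217  0.0118  0.0303  0.0242]
    [-0.0015  0.001  -0.0137  0.0119  0.0294  0.0222]
    [ 0.0135  0.0003 -0.0082  0.0054  0.0214  0.0181]
    [ 0.0285 -0.0004 -0.012   0.0061  0.0214  0.0163]
    [ 0.0435 -0.0001 -0.0053  0.005   0.0231  0.0192]
    [ 0.0585  0.001  -0.005   0.0069  0.0241  0.0179]
    [ 0.0735  0.0009 -0.005   0.006   0.0251  0.0194]
top [351.2 236.3] 292 mu [ 0.4307 -0.2227] ang 82.48 ext [-0.056   0.0794] blue t [-0.046  -0.0084] tip [ 0.4411 -0.144 ]
    [-0.0561 -0.0005 -0.014   0.012   0.0306  0.0246]
    [-0.0411  0.0005 -0.0187  0.0124  0.031   0.0245]
    [-0.0261  0.0008 -0.0142  0.0123  0.0309  0.0254]
    [-0.0111  0.0015 -0.014   0.0124  0.0304  0.0258]
    [ 0.0039 -0.0004 -0.0115  0.0112  0.026   0.0158]
    [ 0.0189 -0.0011 -0.0073  0.0051  0.0213  
[... 851 characters left out ...]
004 -0.0049  0.0086  0.0185  0.015 ]
scene [191.2 275.1] 405 mu [ 0.6311 -0.2099] ang 87.56 ext [-0.0512  0.085 ] blue t [-0.0367  0.0021] tip [ 0.6347 -0.125 ]
    [-0.0514 -0.0001 -0.0113  0.0186  0.0292  0.0229]
    [-0.0364 -0.0013 -0.0111  0.0175  0.0302  0.0242]
    [-0.0214 -0.0028 -0.0119  0.017   0.0295  0.0233]
    [-0.0064 -0.0017 -0.0111  0.0163  0.0295  0.0243]
    [ 0.0086 -0.0005 -0.0095  0.01    0.0272  0.018 ]
    [ 0.0236 -0.0004 -0.005   0.0094  0.0214  0.0169]
    [ 0.0386 -0.0004 -0.0056  0.0098  0.021   0.0166]
    [ 0.0536 -0.0002 -0.0044  0.007   0.0212  0.0171]
    [ 0.0686 -0.0011 -0.0051  0.0088  0.0231  0.0173]
    [ 0.0836  0.0013 -0.0034  0.0046  0.0178  0.016 ]
```

```bash
cat >> h.py <<'E'
def go(p,yaw,tilt=None):
    """print tool-frame shift/turn from now to TCP p, pointing down, with tool z at world angle yaw (deg) or yaw+180"""
    s=readout.get_state(); R0=R.from_rotvec(s["tool_rot"]).as_matrix(); best=None
    x=np.array([0,0,-1.]); 
    for k in (0,180):
        z=np.array([np.cos(np.radians(yaw+k)),np.sin(np.radians(yaw+k)),0]); R1=np.c_[x,np.cross(z,x),z]
        tw=np.degrees(R.from_matrix(R0.T@R1).as_rotvec())
        if best is None or np.linalg.norm(tw)<np.linalg.norm(best): best=tw
    lin=R0.T@(np.array(p)-s["position"])
    print("t",round(s["time"],2),"pos",s["position"].round(4),"zyaw",ang(R0[:,2]).round(2),"xdir",R0[:,0].round(3),"F",s["ft_force"].round(1),"w",round(s["grip_width"],3))
    print("linear",lin.round(4).tolist(),"twist",best.round(2).tolist(),"dist",np.linalg.norm(lin).round(3),"ang",np.linalg.norm(best).round(1),"q",s["joint_positions"].round(2))
E
python3 - <<'E'
from h import *
go((.58,.15,.25),-7); go((.427,-.2495,.2),-7.5)
E
```

```text
t 2.15 pos [0.2344 0.6063 0.2336] zyaw 68.87 xdir [ 0.  0. -1.] F [-0.7 -0.2 -0.6] w 1.002
linear [-0.0164, -0.4869, -0.301] twist [75.87, 0.01, -0.0] dist 0.573 ang 75.9 q [-1.19  0.32 -0.07  1.45  0.02  1.37 -0.06]
t 2.15 pos [0.2344 0.6063 0.2336] zyaw 68.87 xdir [ 0.  0. -1.] F [-0.7 -0.2 -0.6] w 1.002
linear [0.0335, -0.4882, -0.7288] twist [76.37, 0.01, -0.0] dist 0.878 ang 76.4 q [-1.19  0.32 -0.07  1.45  0.02  1.37 -0.06]
```

```bash
python3 -m creep '[{"linear":[-0.016,-0.487,-0.301],"twist":[76,0,0],"fingers":-1},{"linear":[-0.016,-0.487,-0.301],"twist":[76,0,0],"fingers":-1},{"linear":[-0.016,-0.487,-0.301],"twist":[76,0,0],"fingers":-1},{"linear":[-0.016,-0.487,-0.301],"twist":[76,0,0],"fingers":-1},{"linear":[-0.016,-0.487,-0.301],"twist":[76,0,0],"fingers":-1},{"linear":[-0.016,-0.487,-0.301],"twist":[76,0,0],"fingers":-1},{"linear":[-0.016,-0.487,-0.301],"twist":[76,0,0],"fingers":-1},{"linear":[-0.016,-0.487,-0.301],"twist":[76,0,0],"fingers":-1}]' 20; python3 - <<'E'
from h import *
go((.58,.15,.25),-7); go((.427,-.2495,.15),-7.5)
E
```

```text
time: 2.82
position: [0.4365, 0.339, 0.2433]
tool_rot: [-0.153, 1.565, 0.155]
ft_force: [0.6, -0.0, -0.2]
grip_width: 1.002
t 2.82 pos [0.4365 0.339  0.2433] zyaw 11.23 xdir [ 0.001  0.001 -1.   ] F [ 0.6 -0.  -0.2] w 1.002
linear [-0.0067, -0.2133, 0.104] twist [18.23, 0.04, -0.05] dist 0.237 ang 18.2 q [-0.91  0.11  0.22  1.69 -0.02  1.35 -0.49]
t 2.82 pos [0.4365 0.339  0.2433] zyaw 11.23 xdir [ 0.001  0.001 -1.   ] F [ 0.6 -0.  -0.2] w 1.002
linear [0.0928, -0.5754, -0.124] twist [18.73, 0.03, -0.05] dist 0.596 ang 18.7 q [-0.91  0.11  0.22  1.69 -0.02  1.35 -0.49]
```

```bash
python3 -m creep '[{"linear":[0,-0.3,0.05],"twist":[18,0,0],"fingers":-1},{"linear":[0,-0.3,0.05],"twist":[18,0,0],"fingers":-1},{"linear":[0,-0.3,0.05],"twist":[18,0,0],"fingers":-1},{"linear":[0,-0.3,0.05],"twist":[18,0,0],"fingers":-1},{"linear":[0,-0.3,0.05],"twist":[18,0,0],"fingers":-1},{"linear":[0,-0.3,0.05],"twist":[18,0,0],"fingers":-1},{"linear":[0,-0.3,0.05],"twist":[18,0,0],"fingers":-1},{"linear":[0,-0.33,0.03],"twist":[18,0,0],"fingers":-1}]'; python3 - <<'E'
from h import *
go((.427,-.2495,.12),-7.5)
for c in("top","scene"):
    crop(c,(0,0,512,384),c+"1",1)
E
```

```text
time: 3.48
position: [0.5346, 0.0257, 0.243]
tool_rot: [0.087, 1.566, -0.089]
ft_force: [0.4, -0.6, 0.1]
grip_width: 1.004
t 3.48 pos [0.5346 0.0257 0.243 ] zyaw -6.44 xdir [ 0.003 -0.001 -1.   ] F [ 0.4 -0.6  0.1] w 1.004
linear [0.123, -0.2855, -0.0764] twist [1.06, 0.17, 0.05] dist 0.32 ang 1.1 q [-0.58  0.07  0.51  1.74 -0.03  1.34 -0.18]
```

View pics/top1.png

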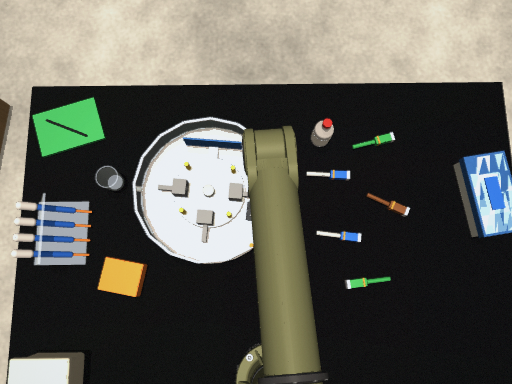

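With the arm moved aside, the bench it was hiding at lower left is empty. So there are two probes, at (340,174) and (351,236). I'll go to the near one first.

```bash
python3 -m creep '[{"linear":[0.10,-0.285,-0.076],"twist":[1,0,0],"fingers":-0.3},{"linear":[0.10,-0.285,-0.076],"twist":[1,0,0],"fingers":-0.3},{"linear":[0.10,-0.285,-0.076],"twist":[1,0,0],"fingers":-0.3},{"linear":[0.10,-0.285,-0.076],"twist":[1,0,0],"fingers":-0.3},{"linear":[0.10,-0.285,-0.076],"twist":[1,0,0],"fingers":-0.3},{"linear":[0.10,-0.285,-0.076],"twist":[1,0,0],"fingers":-0.3},{"linear":[0.10,-0.285,-0.076],"twist":[1,0,0],"fingers":-0.3},{"linear":[0.10,-0.285,-0.076],"twist":[1,0,0],"fingers":-0.3}]'; python3 - <<'E'
from h import *
axes("scene")
go((.427,-.2495,.014),-7.2)
crop("scene",(60,150,300,330),"s3",3)
E
```

```text
time: 4.25
position: [0.4212, -0.2514, 0.142]
tool_rot: [0.105, 1.569, -0.107]
ft_force: [0.4, -0.9, -0.2]
grip_width: 0.656
scene [143.7 237.9] 349 mu [ 0.4346 -0.2329] ang 83.71 ext [-0.0523  0.0826] blue t [-0.0387 -0.0043] tip [ 0.4436 -0.1508]
scene [191.2 275.2] 397 mu [ 0.631  -0.2093] ang 87.44 ext [-0.0516  0.0837] blue t [-0.0385  0.0028] tip [ 0.6347 -0.1257]
t 4.3 pos [ 0.42   -0.2533  0.1414] zyaw -7.92 xdir [-0.003 -0.002 -1.   ] F [-1.2 -3.3 -0.3] w 0.655
linear [0.1274, 0.005, 0.0067] twist [-0.72, -0.14, 0.13] dist 0.128 ang 0.7 q [-0.28  0.05  0.8   1.98 -0.03  1.13  0.39]
```

View pics/s3.png

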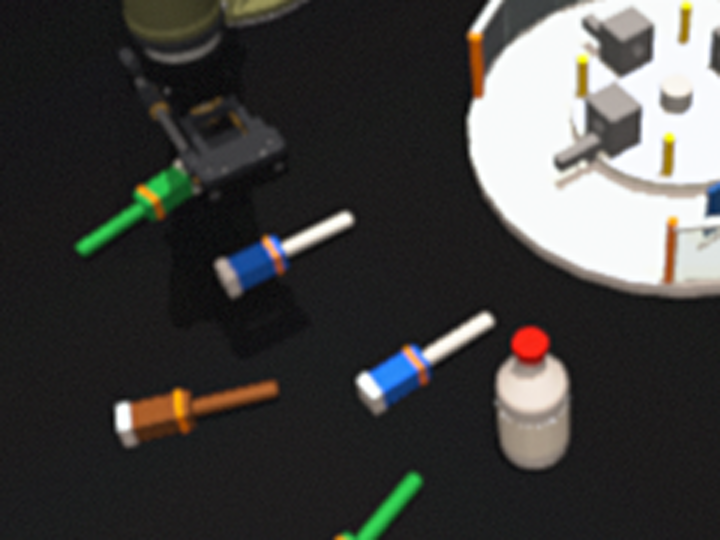

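```bash
python3 -m creep '[{"linear":[0.04,0.005,0.0075],"twist":[-0.7,0,0],"fingers":-0.1},{"linear":[0.08,0.005,0.0075],"twist":[-0.7,0,0],"fingers":-0.1},{"linear":[0.105,0.005,0.0075],"twist":[-0.7,0,0],"fingers":-0.1},{"linear":[0.105,0.005,0.0075],"twist":[-0.7,0,0],"fingers":-0.1},{"linear":[0.105,0.005,0.0075],"twist":[-0.7,0,0],"fingers":-0.1}]'; python3 - <<'E'
from h import *
go((.428,-.2495,.014),-7.2)
crop("scene",(60,150,220,270),"s4",4)
E
```

```text
time: 4.77
position: [0.4324, -0.2419, 0.0375]
tool_rot: [0.092, 1.571, -0.091]
ft_force: [0.2, -0.4, 1.2]
grip_width: 0.551
t 4.77 pos [ 0.4324 -0.2419  0.0375] zyaw -6.66 xdir [-0.003  0.001 -1.   ] F [ 0.2 -0.4  1.2] w 0.551
linear [0.0235, -0.008, -0.0035] twist [0.54, -0.15, -0.01] dist 0.025 ang 0.6 q [-0.24  0.24  0.77  2.06 -0.21  0.92  0.52]
```

View pics/s4.png

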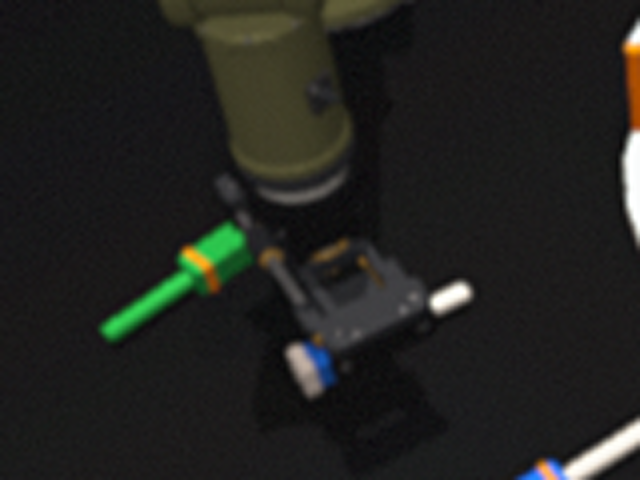

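```bash
python3 -m creep '[{"linear":[0.0,-0.008,-0.0035],"twist":[0.5,0,0],"fingers":-0.1},{"linear":[0.01,-0.008,-0.0035],"twist":[0.5,0,0],"fingers":-0.1},{"linear":[0.022,-0.008,-0.0035],"twist":[0.5,0,0],"fingers":-0.1},{"linear":[0.022,-0.008,-0.0035],"twist":[0.5,0,0],"fingers":-0.1},{"linear":[0.022,-0.008,-0.0035],"twist":[0.5,0,0],"fingers":-0.1}]'; python3 - <<'E'
from h import *
go((.428,-.2495,.014),-7.2)
E
```

```text
time: 5.23
position: [0.4276, -0.2503, 0.0152]
tool_rot: [0.1, 1.57, -0.099]
ft_force: [-0.7, -0.7, 0.2]
grip_width: 0.55
t 5.23 pos [ 0.4276 -0.2503  0.0152] zyaw -7.24 xdir [-0.001  0.001 -1.   ] F [-0.7 -0.7  0.2] w 0.55
linear [0.0012, 0.0008, 0.0003] twist [-0.04, -0.08, -0.03] dist 0.001 ang 0.1 q [-0.2   0.28  0.76  2.07 -0.25  0.88  0.57]
```

Close with 35 N.

```bash
python3 -m creep '[{"linear":[0,0,0],"twist":[0,0,0],"fingers":1},{"linear":[0,0,0],"twist":[0,0,0],"fingers":1},{"linear":[0,0,0],"twist":[0,0,0],"fingers":1},{"linear":[0,0,0],"twist":[0,0,0],"fingers":1},{"linear":[0,0,0],"twist":[0,0,0],"fingers":1},{"linear":[0,0,0],"twist":[0,0,0],"fingers":1},{"linear":[0,0,0],"twist":[0,0,0],"fingers":1}]' 35; python3 - <<'E'
from h import *
go((.428,-.2495,.2),-7.2)
crop("scene",(60,150,220,270),"s5",4)
crop("top",(270,150,430,270),"t5",4)
axes("scene")
E
```

```text
time: 5.82
position: [0.4284, -0.2506, 0.0161]
tool_rot: [0.099, 1.568, -0.099]
ft_force: [0.1, -0.8, 2.0]
grip_width: 0.299
t 5.82 pos [ 0.4284 -0.2506  0.0161] zyaw -7.22 xdir [ 0.  0. -1.] F [ 0.1 -0.8  2. ] w 0.299
linear [-0.1839, 0.0011, -0.0005] twist [-0.02, 0.01, -0.01] dist 0.184 ang 0.0 q [-0.21  0.28  0.76  2.07 -0.25  0.88  0.57]
scene [191.2 275.1] 399 mu [ 0.631  -0.2094] ang 87.38 ext [-0.0517  0.0837] blue t [-0.0374  0.0016] tip [ 0.6348 -0.1258]
```

View pics/s5.png

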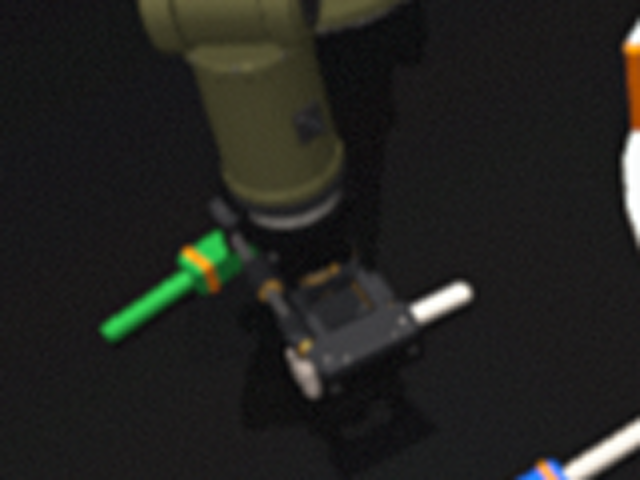

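```bash
python3 -m creep '[{"linear":[-0.03,0,0],"twist":[0,0,0],"fingers":1},{"linear":[-0.06,0,0],"twist":[0,0,0],"fingers":1},{"linear":[-0.095,0,0],"twist":[0,0,0],"fingers":1},{"linear":[-0.12,0,0],"twist":[0,0,0],"fingers":1},{"linear":[-0.12,0,0],"twist":[0,0,0],"fingers":1},{"linear":[-0.12,0,0],"twist":[0,0,0],"fingers":1}]'; python3 - <<'E'
from h import *
go((.5496,-.05,.13),-5)
crop("scene",(60,130,220,250),"s6",4)
E
```

```text
time: 6.47
position: [0.4292, -0.2507, 0.1368]
tool_rot: [0.099, 1.565, -0.098]
ft_force: [-0.3, 0.2, -1.4]
grip_width: 0.296
t 6.47 pos [ 0.4292 -0.2507  0.1368] zyaw -7.21 xdir [ 0.003  0.    -1.   ] F [-0.3  0.2 -1.4] w 0.296
linear [0.0072, 0.2142, 0.0942] twist [-2.21, 0.18, -0.02] dist 0.234 ang 2.2 q [-0.3   0.07  0.81  1.97 -0.06  1.12  0.41]
```

View pics/s6.png

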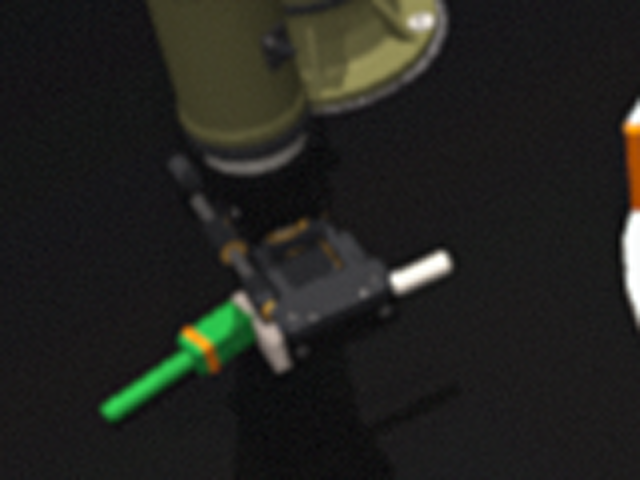

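The probe has lifted and is held level. Next, the carry to the opening.

```bash
python3 -m creep '[{"linear":[0.007,0.036,0.016],"twist":[-0.4,0,0],"fingers":1},{"linear":[0.007,0.072,0.032],"twist":[-0.8,0,0],"fingers":1},{"linear":[0.007,0.108,0.048],"twist":[-1.2,0,0],"fingers":1},{"linear":[0.007,0.144,0.064],"twist":[-1.6,0,0],"fingers":1},{"linear":[0.007,0.180,0.079],"twist":[-2,0,0],"fingers":1},{"linear":[0.007,0.214,0.094],"twist":[-2.2,0,0],"fingers":1},{"linear":[0.007,0.214,0.094],"twist":[-2.2,0,0],"fingers":1},{"linear":[0.007,0.214,0.094],"twist":[-2.2,0,0],"fingers":1}]'; python3 - <<'E'
from h import *
go((.5496,-.0354,.081),-5)
E
```

```text
time: 7.18
position: [0.5478, -0.0472, 0.1261]
tool_rot: [0.064, 1.574, -0.066]
ft_force: [-0.4, -1.1, -0.8]
grip_width: 0.295
t 7.18 pos [ 0.5478 -0.0472  0.1261] zyaw -4.72 xdir [-0.004 -0.001 -1.   ] F [-0.4 -1.1 -0.8] w 0.295
linear [0.0451, 0.012, 0.001] twist [0.28, -0.25, 0.08] dist 0.047 ang 0.4 q [-0.52  0.22  0.63  1.85 -0.14  1.12  0.07]
```

```bash
python3 -m creep '[{"linear":[0.02,0.006,0.001],"twist":[0.2,-0.2,0],"fingers":1},{"linear":[0.035,0.011,0.001],"twist":[0.2,-0.2,0],"fingers":1},{"linear":[0.045,0.012,0.001],"twist":[0.2,-0.2,0],"fingers":1},{"linear":[0.045,0.012,0.001],"twist":[0.2,-0.2,0],"fingers":1},{"linear":[0.045,0.012,0.001],"twist":[0.2,-0.2,0],"fingers":1},{"linear":[0.045,0.012,0.001],"twist":[0.2,-0.2,0],"fingers":1}]'; python3 - <<'E'
from h import *
go((.5496,-.0304,.081),-5)
for c in ("top","scene"):
    viewer.get_image(c)
    for l in ("holder1","tip1","probe1"):
        print(c,l,[(np.round(x["centre"],4).tolist(),round(x["conf"],2)) for x in nets.place_of(c,l)])
crop("scene",(205,150,305,225),"s7",6)
crop("top",(200,150,300,225),"t7",6)
E
```

```text
time: 7.68
position: [0.5506, -0.0394, 0.0842]
tool_rot: [0.072, 1.566, -0.073]
ft_force: [0.1, -0.7, -1.3]
grip_width: 0.294
t 7.68 pos [ 0.5506 -0.0394  0.0842] zyaw -5.31 xdir [ 0.004 -0.001 -1.   ] F [ 0.1 -0.7 -1.3] w 0.294
linear [0.0032, 0.0089, -0.0018] twist [-0.31, 0.23, 0.02] dist 0.01 ang 0.4 q [-0.52  0.27  0.62  1.89 -0.18  1.03  0.08]
top holder1 [([0.4663, 0.2007, 0.0752], 0.94), ([0.5582, 0.0832, 0.077], 0.82), ([0.5594, 0.0853, 0.0757], 0.63), ([0.5811, 0.2948, 0.0781], 0.56)]
top tip1 [([0.5627, -0.3137, 0.0118], 0.72), ([0.2968, -0.3665, 0.0118], 0.68), ([0.7195, -0.2693, 0.0128], 0.57), ([0.561, 0.071, 0.0805], 0.48), ([0.6298, -0.1967, 0.0165], 0.29)]
top probe1 [([0.6283, -0.1981, 0.0152], 0.78), ([0.2859, -0.2925, 0.0127], 0.6), ([0.5333, -0.3764, 0.0145], 0.52), ([0.5491, -0.0073, 0.0817], 0.5), ([0.735, -0.3454, 0.0135], 0.5)]
scene holder1 [([0.558, 0.0879, 0.0771], 0.77), ([0.5797, 0.2949, 0.0783], 0.62), ([0.5012, 0.2672, 0.0992], 0.6), ([0.4696, 0.2001, 0.08], 0.57)]
scene tip1 [([0.5581, -0.3133, 0.0104], 0.88), ([0.2974, -0.3684, 0.0111], 0.83), ([0.6305, -0.1183, 0.0108], 0.75), ([0.5675, 0.1647, 0.0749], 0.73), ([0.7224, -0.2783, 0.011], 0.66)]
scene probe1 [([0.7349, -0.3444, 0.0147], 0.79), ([0.529, -0.3819, 0.0125], 0.77), ([0.2867, -0.2914, 0.0157], 0.73), ([0.6304, -0.1967, 0.0118], 0.65), ([0.5571, -0.006, 0.0829], 0.63)]
```

View pics/s7.png

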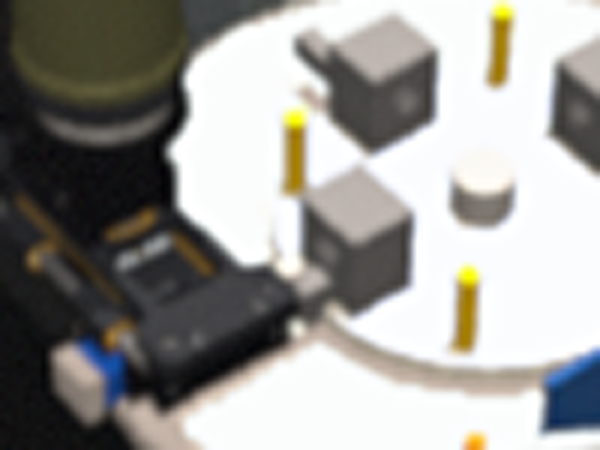

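View pics/t7.png

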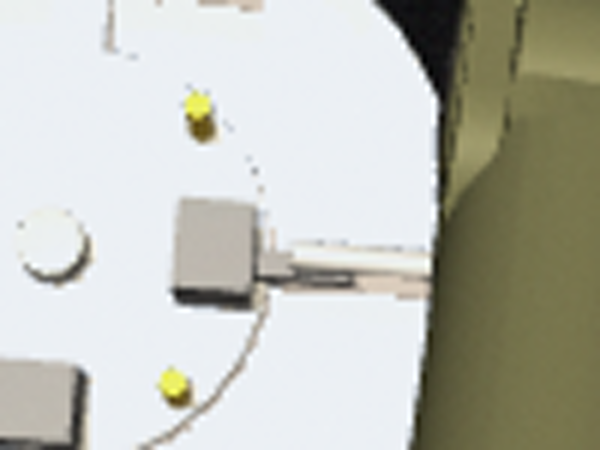

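The picture shows the shaft at (345,255) in the top crop, about 1 mm to +x of the hole line, which agrees with the pose. I'll correct that and let it settle.

```bash
python3 -m creep '[{"linear":[0.0025,0.004,-0.0016],"twist":[-0.2,0.1,0],"fingers":1},{"linear":[0.0025,0.004,-0.0016],"twist":[-0.2,0.1,0],"fingers":1},{"linear":[0.0025,0.004,-0.0016],"twist":[-0.2,0.1,0],"fingers":1},{"linear":[0.0025,0.004,-0.0016],"twist":[-0.2,0.1,0],"fingers":1},{"linear":[0.0025,0.004,-0.0016],"twist":[-0.2,0.1,0],"fingers":1}]'; python3 - <<'E'
from h import *
go((.5492,-.0354,.081),-5)
E
```

```text
time: 8.6
position: [0.5493, -0.0341, 0.0814]
tool_rot: [0.069, 1.568, -0.069]
ft_force: [-0.7, 0.2, -0.6]
grip_width: 0.29
t 8.6 pos [ 0.5493 -0.0341  0.0814] zyaw -5.02 xdir [ 0.002 -0.    -1.   ] F [-0.7  0.2 -0.6] w 0.29
linear [0.0004, -0.0013, 0.0] twist [-0.02, 0.1, 0.0] dist 0.001 ang 0.1 q [-0.52  0.27  0.61  1.9  -0.18  1.03  0.08]
```

```bash
python3 -m creep '[{"linear":[0.0004,0.006,0],"twist":[0,0,0],"fingers":1},{"linear":[0.0004,0.011,0],"twist":[0,0,0],"fingers":1},{"linear":[0.0004,0.015,0],"twist":[0,0,0],"fingers":1},{"linear":[0.0004,0.019,0],"twist":[0,0,0],"fingers":1},{"linear":[0.0004,0.023,0],"twist":[0,0,0],"fingers":1},{"linear":[0.0004,0.027,0],"twist":[0,0,0],"fingers":1},{"linear":[0.0004,0.03,0],"twist":[0,0,0],"fingers":1}]'; python3 - <<'E'
from h import *
go((.5492,-.0354,.081),-5)
crop("scene",(205,150,305,225),"s8",6)
crop("top",(200,150,300,225),"t8",6)
E
```

```text
time: 9.18
position: [0.552, -0.0035, 0.081]
tool_rot: [0.069, 1.568, -0.068]
ft_force: [-0.1, -0.4, -0.4]
grip_width: 0.297
t 9.18 pos [ 0.552  -0.0035  0.081 ] zyaw -5.0 xdir [ 0.002  0.    -1.   ] F [-0.1 -0.4 -0.4] w 0.297
linear [-0.0, -0.032, 0.0] twist [0.0, 0.1, -0.01] dist 0.032 ang 0.1 q [-0.57  0.27  0.6   1.89 -0.18  1.03  0.02]
```

View pics/t8.png

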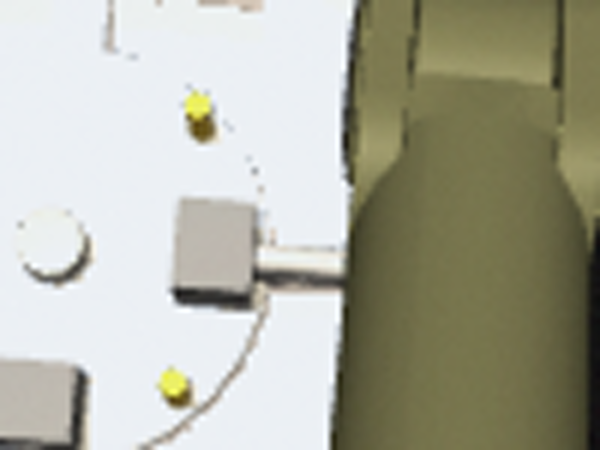

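The shaft has gone into the block at about (258,263) in the crop with no force. I'll keep going in.

```bash
python3 -m creep '[{"linear":[0,0.007,0],"twist":[0,0,0],"fingers":1},{"linear":[0,0.014,0],"twist":[0,0,0],"fingers":1},{"linear":[0,0.021,0],"twist":[0,0,0],"fingers":1},{"linear":[0,0.028,0],"twist":[0,0,0],"fingers":1},{"linear":[0,0.035,0],"twist":[0,0,0],"fingers":1},{"linear":[0,0.042,0],"twist":[0,0,0],"fingers":1},{"linear":[0,0.048,0],"twist":[0,0,0],"fingers":1},{"linear":[0,0.053,0],"twist":[0,0,0],"fingers":1}]'; python3 - <<'E'
from h import *
go((.5571,.0543,.081),-5)
E
```

```text
time: 9.95
position: [0.5566, 0.0496, 0.0809]
tool_rot: [0.068, 1.568, -0.068]
ft_force: [-0.1, -0.3, -0.5]
grip_width: 0.296
t 9.95 pos [0.5566 0.0496 0.0809] zyaw -4.98 xdir [ 0.002  0.    -1.   ] F [-0.1 -0.3 -0.5] w 0.296
linear [-0.0001, 0.0047, 0.0001] twist [0.02, 0.1, -0.01] dist 0.005 ang 0.1 q [-0.63  0.28  0.57  1.87 -0.17  1.03 -0.08]
```

```bash
python3 -m creep '[{"linear":[0,0.003,0],"twist":[0,0,0],"fingers":1},{"linear":[0,0.005,0],"twist":[0,0,0],"fingers":1},{"linear":[0,0.007,0],"twist":[0,0,0],"fingers":1},{"linear":[0,0.008,0],"twist":[0,0,0],"fingers":1},{"linear":[0,0.008,0],"twist":[0,0,0],"fingers":1}]'; python3 - <<'E'
from h import *
go((.5571,.0543,.081),-5)
E
```

```text
time: 10.37
position: [0.5573, 0.0549, 0.081]
tool_rot: [0.069, 1.568, -0.071]
ft_force: [0.0, -3.2, -0.8]
grip_width: 0.295
t 10.37 pos [0.5573 0.0549 0.081 ] zyaw -5.1 xdir [ 0.002 -0.002 -1.   ] F [ 0.  -3.2 -0.8] w 0.295
linear [-0.0, -0.0006, -0.0002] twist [-0.1, 0.11, 0.09] dist 0.001 ang 0.2 q [-0.64  0.28  0.57  1.87 -0.17  1.03 -0.09]
```

There's a 3 N contact exactly at the predicted seat. Release and lift.

```bash
python3 -m creep '[{"linear":[0,0,0],"twist":[0,0,0],"fingers":1},{"linear":[0,0,0],"twist":[0,0,0],"fingers":0},{"linear":[0,0,0],"twist":[0,0,0],"fingers":0},{"linear":[0,0,0],"twist":[0,0,0],"fingers":0},{"linear":[-0.03,0,0],"twist":[0,0,0],"fingers":0},{"linear":[-0.06,0,0],"twist":[0,0,0],"fingers":0},{"linear":[-0.09,0,0],"twist":[0,0,0],"fingers":0},{"linear":[-0.09,-0.04,0],"twist":[0,0,0],"fingers":0}]'; python3 - <<'E'
from h import *
go((.5571,-.1,.2),-5)
E
python3 -m creep '[{"linear":[-0.03,-0.03,0],"twist":[0,0,0],"fingers":0},{"linear":[-0.03,-0.07,0],"twist":[0,0,0],"fingers":0},{"linear":[-0.03,-0.105,0],"twist":[0,0,0],"fingers":0},{"linear":[-0.03,-0.105,0],"twist":[0,0,0],"fingers":0}]'; python3 - <<'E'
from h import *
crop("scene",(205,115,370,255),"s9",4)
crop("top",(130,110,290,270),"t9",3)
for c in ("top","scene"):
    viewer.get_image(c)
    for l in ("holder1","tip1","probe1"):
        print(c,l,[(np.round(x["centre"],4).tolist(),round(x["conf"],2)) for x in nets.place_of(c,l)])
E
```

```text
time: 11.03
position: [0.5581, 0.027, 0.177]
tool_rot: [0.065, 1.558, -0.052]
ft_force: [1.9, 0.6, 0.7]
grip_width: 0.498
t 11.03 pos [0.5581 0.027  0.177 ] zyaw -4.25 xdir [ 0.012  0.008 -1.   ] F [1.9 0.6 0.7] w 0.498
linear [-0.024, -0.1265, 0.0087] twist [0.75, 0.66, -0.5] dist 0.129 ang 1.1 q [-0.63  0.17  0.6   1.79 -0.11  1.21 -0.07]
time: 11.37
position: [0.5434, -0.0967, 0.2025]
tool_rot: [0.075, 1.565, -0.08]
ft_force: [-1.1, -0.9, 0.0]
grip_width: 0.5
top holder1 [([0.5594, 0.0824, 0.0788], 0.97), ([0.4658, 0.2052, 0.0779], 0.96), ([0.5785, 0.2933, 0.0774], 0.93)]
top tip1 [([0.5633, 0.1624, 0.0777], 0.7), ([0.2955, -0.3707, 0.0134], 0.67), ([0.5644, -0.3136, 0.0101], 0.62), ([0.7181, -0.2709, 0.0112], 0.55)]
top probe1 [([0.5584, 0.0865, 0.0784], 0.81), ([0.2864, -0.2934, 0.0141], 0.74), ([0.5294, -0.3798, 0.0153], 0.72), ([0.7369, -0.345, 0.0175], 0.66)]
scene holder1 [([0.4689, 0.2002, 0.0793], 0.96), ([0.5574, 0.091, 0.0759], 0.63), ([0.5799, 0.2914, 0.0763], 0.56)]
scene tip1 [([0.5599, -0.3112, 0.0114], 0.94), ([0.5653, 0.1561, 0.0783], 0.83), ([0.7197, -0.2779, 0.0111], 0.68), ([0.2982, -0.3676, 0.0145], 0.62), ([0.6313, -0.1196, 0.0093], 0.59), ([0.5753, 0.2204, 0.0786], 0.59), ([0.56, 0.0899, 0.0779], 0.41)]
scene probe1 [([0.2842, -0.2947, 0.0149], 0.83), ([0.7371, -0.3453, 0.0157], 0.75), ([0.6331, -0.1977, 0.0158], 0.66), ([0.5635, 0.0821, 0.0768], 0.63), ([0.5268, -0.3839, 0.0158], 0.57)]
```

View pics/s9.png

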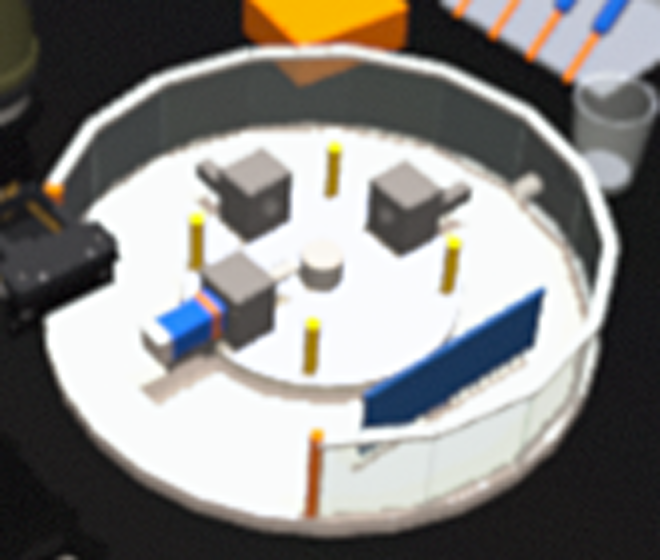

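View pics/t9.png

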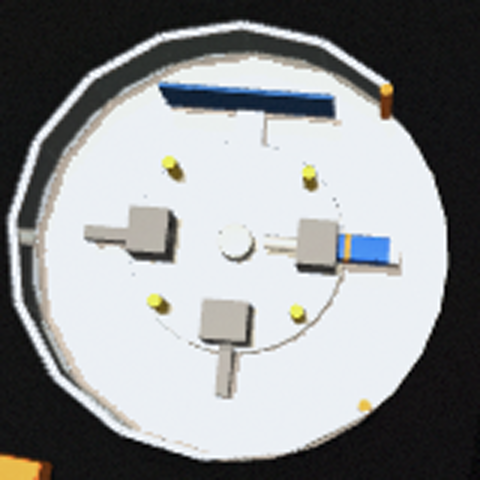

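Probe 1 is fully home: the orange ring is against the block in both views and the tip is at about r = 31 mm. Next I'll turn the carousel +90° by gripping the post at (.492,.127).

```bash
python3 - <<'E'
from h import *
go((.4924,.1265,.16),-5)
E
```

```text
t 11.87 pos [ 0.5445 -0.0869  0.2008] zyaw -4.93 xdir [ 0.002 -0.    -1.   ] F [-0.  -0.3  0.8] w 0.501
linear [0.0407, 0.2081, -0.0703] twist [0.07, 0.09, -0.01] dist 0.223 ang 0.1 q [-0.51  0.14  0.69  1.77 -0.1   1.26  0.11]
```

```bash
python3 -m creep '[{"linear":[0.02,0.04,-0.014],"twist":[0,0,0],"fingers":0.3},{"linear":[0.03,0.08,-0.028],"twist":[0,0,0],"fingers":0.3},{"linear":[0.04,0.12,-0.042],"twist":[0,0,0],"fingers":0.3},{"linear":[0.04,0.16,-0.055],"twist":[0,0,0],"fingers":0.3},{"linear":[0.04,0.19,-0.065],"twist":[0,0,0],"fingers":0.3},{"linear":[0.04,0.208,-0.07],"twist":[0,0,0],"fingers":0.3},{"linear":[0.04,0.208,-0.07],"twist":[0,0,0],"fingers":0.3},{"linear":[0.04,0.208,-0.07],"twist":[0,0,0],"fingers":0.3}]'; python3 - <<'E'
from h import *
go((.4924,.1265,.075),-5)
E
```

```text
time: 12.53
position: [0.4926, 0.1268, 0.1608]
tool_rot: [0.066, 1.568, -0.066]
ft_force: [0.6, 0.0, 0.7]
grip_width: 0.35
t 12.53 pos [0.4926 0.1268 0.1608] zyaw -4.81 xdir [ 0.002 -0.001 -1.   ] F [0.6 0.  0.7] w 0.35
linear [0.0858, -0.0003, -0.0003] twist [0.19, 0.1, 0.02] dist 0.086 ang 0.2 q [-0.78  0.07  0.5   1.91 -0.03  1.17 -0.36]
```

```bash
python3 -m creep '[{"linear":[0.02,0,0],"twist":[0,0,0],"fingers":0.3},{"linear":[0.04,0,0],"twist":[0,0,0],"fingers":0.3},{"linear":[0.06,0,0],"twist":[0,0,0],"fingers":0.3},{"linear":[0.075,0,0],"twist":[0,0,0],"fingers":0.3},{"linear":[0.085,0,0],"twist":[0,0,0],"fingers":0.3},{"linear":[0.085,0,0],"twist":[0,0,0],"fingers":0.3},{"linear":[0.085,0,0],"twist":[0,0,0],"fingers":0.3}]'; python3 -m creep '[{"linear":[0,0,0],"twist":[0,0,0],"fingers":1},{"linear":[0,0,0],"twist":[0,0,0],"fingers":1},{"linear":[0,0,0],"twist":[0,0,0],"fingers":1},{"linear":[0,0,0],"twist":[0,0,0],"fingers":1}]' 20;  python3 - <<'E'
from h import *
s=readout.get_state();R0=R.from_rotvec(s["tool_rot"]).as_matrix()
print(s["position"],s["grip_width"],s["ft_force"])
h=np.array([.569,.1908]); v=s["position"][:2]-h; print(np.hypot(*v),ang(v))
for k in range(1,13):
    a=np.radians(ang(v)+7.5*k); p=np.r_[h+.1*np.array([np.cos(a),np.sin(a)]),s["position"][2]]
    print(k,np.round(R0.T@(p-s["position"]),3).tolist())
crop("scene",(205,115,370,255),"s10",4)
E
```

```text
time: 13.12
position: [0.4933, 0.1243, 0.0759]
tool_rot: [0.07, 1.568, -0.071]
ft_force: [-0.8, 0.5, 0.3]
grip_width: 0.349
time: 13.45
position: [0.4933, 0.1255, 0.0766]
tool_rot: [0.069, 1.567, -0.068]
ft_force: [-2.4, -0.8, 3.7]
grip_width: 0.15
[0.49325235 0.12548516 0.07662563] 0.14983829193907658 [-2.43243209 -0.81220225  3.71469913]
0.10001867773480136 -139.22982421140372
1 [0.0, -0.008, 0.01]
2 [0.0, -0.016, 0.021]
3 [0.0, -0.021, 0.033]
4 [0.0, -0.025, 0.045]
5 [0.0, -0.028, 0.058]
6 [0.0, -0.028, 0.071]
7 [0.0, -0.027, 0.084]
8 [0.0, -0.025, 0.097]
9 [0.0, -0.02, 0.109]
10 [0.0, -0.014, 0.121]
11 [0.0, -0.007, 0.132]
12 [0.0, 0.002, 0.141]
```

View pics/s10.png

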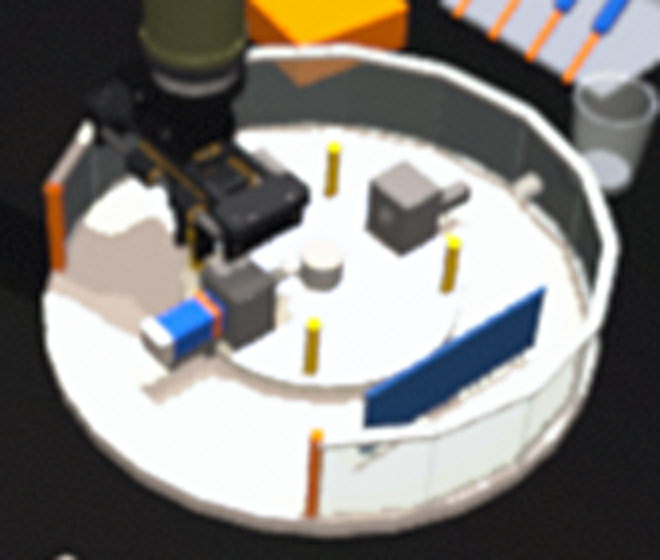

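The post is gripped at width 0.15 (13 mm). Now the arc.

```bash
python3 -m creep '[{"linear":[0,-0.004,0.005],"twist":[0,0,0],"fingers":1},{"linear":[0,-0.008,0.010],"twist":[0,0,0],"fingers":1},{"linear":[0,-0.016,0.021],"twist":[0,0,0],"fingers":1},{"linear":[0,-0.021,0.033],"twist":[0,0,0],"fingers":1},{"linear":[0,-0.025,0.045],"twist":[0,0,0],"fingers":1},{"linear":[0,-0.028,0.058],"twist":[0,0,0],"fingers":1},{"linear":[0,-0.028,0.071],"twist":[0,0,0],"fingers":1},{"linear":[0,-0.028,0.071],"twist":[0,0,0],"fingers":1}]';  python3 - <<'E'
from h import *
s=readout.get_state();R0=R.from_rotvec(s["tool_rot"]).as_matrix()
print(s["position"],s["grip_width"],s["ft_force"])
h=np.array([.569,.1908]); v=s["position"][:2]-h; print(np.hypot(*v),ang(v))
for b in (-86,-79,-72,-65,-57,-50,-47):
    a=np.radians(b); p=np.r_[h+.1*np.array([np.cos(a),np.sin(a)]),s["position"][2]]
    print(b,np.round(R0.T@(p-s["position"]),3).tolist())
E
```

```text
time: 14.17
position: [0.5632, 0.088, 0.0763]
tool_rot: [0.067, 1.566, -0.073]
ft_force: [0.5, -4.9, 3.5]
grip_width: 0.153
[0.56323459 0.08797375 0.0763181 ] 0.15289744349692347 [ 0.48735738 -4.85994158  3.54063066]
0.10298775537179805 -93.20918239190537
-86 [0.0, 0.004, 0.012]
-79 [0.0, 0.007, 0.024]
-72 [0.0, 0.011, 0.036]
-65 [0.0, 0.016, 0.047]
-57 [0.0, 0.024, 0.058]
-50 [0.0, 0.032, 0.067]
-47 [0.0, 0.036, 0.071]
```

```bash
python3 -m creep '[{"linear":[0,0.004,0.012],"twist":[0,0,0],"fingers":1},{"linear":[0,0.007,0.024],"twist":[0,0,0],"fingers":1},{"linear":[0,0.011,0.036],"twist":[0,0,0],"fingers":1},{"linear":[0,0.016,0.047],"twist":[0,0,0],"fingers":1},{"linear":[0,0.024,0.058],"twist":[0,0,0],"fingers":1},{"linear":[0,0.032,0.067],"twist":[0,0,0],"fingers":1},{"linear":[0,0.032,0.067],"twist":[0,0,0],"fingers":1},{"linear":[0,0.032,0.067],"twist":[0,0,0],"fingers":1}]';  python3 - <<'E'
from h import *
s=readout.get_state()
print(s["position"],s["grip_width"],s["ft_force"])
h=np.array([.569,.1908]); v=s["position"][:2]-h; print(np.hypot(*v),ang(v))
E
```

```text
time: 14.83
position: [0.6331, 0.1156, 0.0763]
tool_rot: [0.067, 1.564, -0.071]
ft_force: [4.2, -3.5, -1.1]
grip_width: 0.154
[0.63306375 0.11557833 0.07633516] 0.15448923458699282 [ 4.19788819 -3.53387451 -1.08538054]
0.09880517729466207 -49.58008876982827
```

Arrived at -49.6°. Open, lift, and move off towards probe 2.

```bash
python3 -m creep '[{"linear":[0,0,0],"twist":[0,0,0],"fingers":0.3},{"linear":[0,0,0],"twist":[0,0,0],"fingers":0.3},{"linear":[0,0,0],"twist":[0,0,0],"fingers":0.3},{"linear":[-0.03,0,0],"twist":[0,0,0],"fingers":0.3},{"linear":[-0.06,0,0],"twist":[0,0,0],"fingers":0.3},{"linear":[-0.10,0,0],"twist":[0,0,0],"fingers":0.3},{"linear":[-0.13,0,0],"twist":[0,0,0],"fingers":0},{"linear":[-0.13,-0.04,0],"twist":[0,0,0],"fingers":0}]'; python3 -m creep '[{"linear":[-0.04,-0.04,0],"twist":[0,0,0],"fingers":-0.1},{"linear":[-0.04,-0.08,0],"twist":[0,0,0],"fingers":-0.1},{"linear":[-0.04,-0.12,0],"twist":[0,0,0],"fingers":-0.1},{"linear":[-0.04,-0.16,0],"twist":[0,0,0],"fingers":-0.1},{"linear":[-0.04,-0.16,0],"twist":[0,0,0],"fingers":-0.1},{"linear":[-0.04,-0.16,0],"twist":[0,0,0],"fingers":-0.1}]';  python3 - <<'E'
from h import *
go((.629,-.236,.25),-4)
crop("scene",(0,0,512,384),"s11",1.5)
crop("top",(120,100,440,320),"t11",2)
axes("top"); axes("scene")
for c in ("top","scene"):
    for l in ("tip1","probe1","holder1","wash_bottle"):
        print(c,l,[(np.round(x["centre"],4).tolist(),round(x["conf"],2)) for x in nets.place_of(c,l)])
P=fitcar(n=2)
from scipy.optimize import least_squares
def f(x):
    v=P[:,:2]-x[:2]; t=np.arctan2(v[:,1],v[:,0])-x[2]; t=(t+np.pi/4)%(np.pi/2)-np.pi/4
    return np.r_[(np.hypot(*v.T)-.1),t*.1]
r=least_squares(f,[.569,.191,np.radians(-95.5-45)],loss="soft_l1",f_scale=.004)
print(len(P),r.x,np.degrees(r.x[2])+45)
E
```

```text
time: 15.5
position: [0.6305, 0.0894, 0.2131]
tool_rot: [0.066, 1.558, -0.049]
ft_force: [1.3, 2.5, -0.4]
grip_width: 0.433
time: 16.0
position: [0.6119, -0.0867, 0.2467]
tool_rot: [0.074, 1.567, -0.075]
ft_force: [-0.3, 0.9, -0.6]
grip_width: 0.551
t 16.0 pos [ 0.6119 -0.0867  0.2467] zyaw -5.45 xdir [ 0.002 -0.001 -1.   ] F [-0.3  0.9 -0.6] w 0.551
linear [-0.0031, -0.147, 0.0312] twist [-1.45, 0.13, 0.03] dist 0.15 ang 1.5 q [-0.43  0.28  0.64  1.54 -0.17  1.38  0.13]
scene [191.2 275.1] 400 mu [ 0.631  -0.2093] ang 87.38 ext [-0.0513  0.0837] blue t [-0.0374  0.0022] tip [ 0.6349 -0.1257]
top tip1 [([0.7198, -0.2695, 0.0138], 0.82), ([0.5988, 0.1901, 0.0779], 0.74), ([0.2935, -0.3694, 0.0129], 0.72), ([0.5788, 0.2951, 0.0776], 0.69), ([0.5632, -0.3131, 0.0116], 0.68)]
top probe1 [([0.5324, -0.3773, 0.0144], 0.78), ([0.7369, -0.3464, 0.0123], 0.63), ([0.2876, -0.2945, 0.0133], 0.59), ([0.674, 0.1829, 0.0786], 0.54)]
top holder1 [([0.4647, 0.2026, 0.0791], 0.67), ([0.6747, 0.1789, 0.0756], 0.64)]
top wash_bottle []
scene tip1 [([0.7196, -0.278, 0.0122], 0.89), ([0.2979, -0.3673, 0.0104], 0.7), ([0.6305, -0.1191, 0.0117], 0.64), ([0.5602, -0.3114, 0.0119], 0.6), ([0.5957, 0.1861, 0.0771], 0.52)]
scene probe1 [([0.528, -0.3804, 0.0135], 0.78), ([0.7346, -0.3463, 0.0137], 0.74), ([0.6354, -0.197, 0.0148], 0.71), ([0.291, -0.2898, 0.0117], 0.62), ([0.6784, 0.1811, 0.076], 0.54)]
scene holder1 [([0.6734, 0.1841, 0.0731], 0.89), ([0.464, 0.1996, 0.0757], 0.84), ([0.561, 0.0877, 0.0785], 0.66)]
scene wash_bottle [([0.7567, -0.1628, 0.0], 0.66), ([0.629, -0.2011, 0.0121], 0.65), ([0.5985, 0.1936, 0.079], 0.26)]
15 [ 0.56882047  0.19061938 -2.45994074] -95.94422242240029
```

View pics/s11.png

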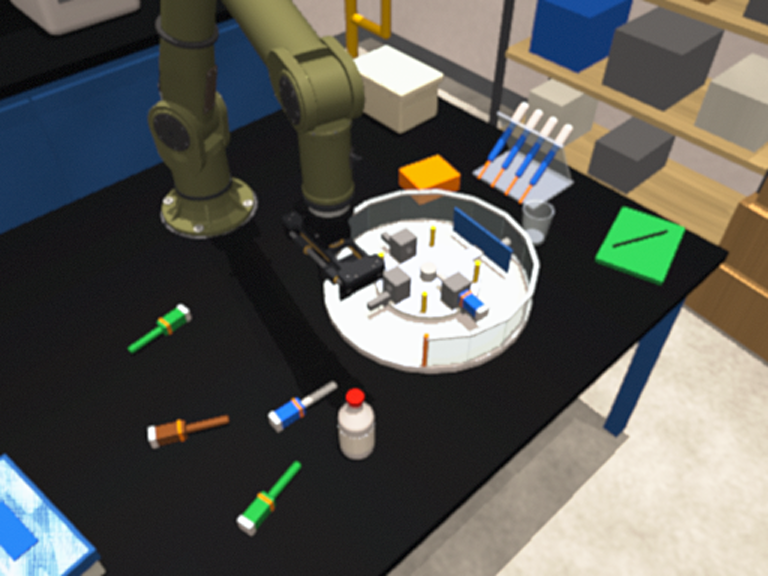

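View pics/t11.png

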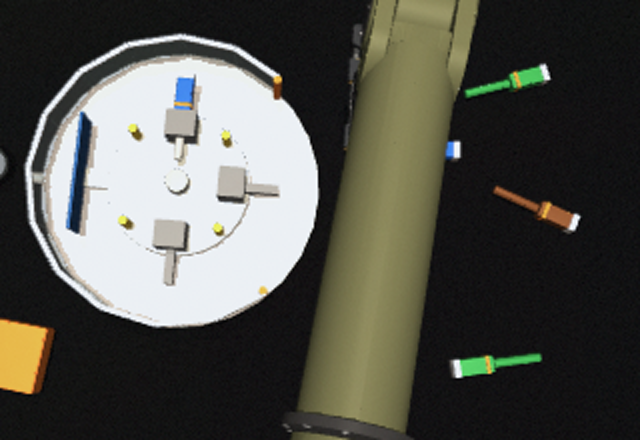

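The carousel clicked on: the loaded holder is now at (183,95), a free holder at (235,184) faces the opening, and the second blue probe at (290,412) in the scene view hasn't moved. On to it.

```bash
python3 -m creep '[{"linear":[0.02,-0.04,0.005],"twist":[-0.5,0,0],"fingers":-0.1},{"linear":[0.03,-0.08,0.012],"twist":[-1,0,0],"fingers":-0.1},{"linear":[0.06,-0.12,0.02],"twist":[-1.5,0,0],"fingers":-0.1},{"linear":[0.08,-0.1425,0.0285],"twist":[-1.9,0,0],"fingers":-0.1},{"linear":[0.10,-0.1425,0.0285],"twist":[-1.9,0,0],"fingers":-0.1},{"linear":[0.10,-0.1425,0.0285],"twist":[-1.9,0,0],"fingers":-0.1},{"linear":[0.10,-0.1425,0.0285],"twist":[-1.9,0,0],"fingers":-0.1}]';  python3 - <<'E'
from h import *
axes("scene")
go((.627,-.2305,.016),-3.5)
crop("scene",(130,180,290,320),"s12",4)
E
```

```text
time: 17.58
position: [0.6285, -0.2256, 0.145]
tool_rot: [0.044, 1.571, -0.042]
ft_force: [0.6, 1.1, 0.8]
grip_width: 0.549
scene [191.3 275.5] 398 mu [ 0.6312 -0.2095] ang 87.49 ext [-0.0516  0.0834] blue t [-0.0372 -0.0032] tip [ 0.6349 -0.1262]
t 17.63 pos [ 0.6298 -0.225   0.1467] zyaw -3.04 xdir [ 0.002  0.001 -1.   ] F [ 0.7  0.9 -0.8] w 0.554
linear [0.1307, -0.0058, -0.0027] twist [0.46, 0.12, -0.05] dist 0.131 ang 0.5 q [-0.18  0.47  0.65  1.53 -0.29  1.24  0.46]
```

View pics/s12.png

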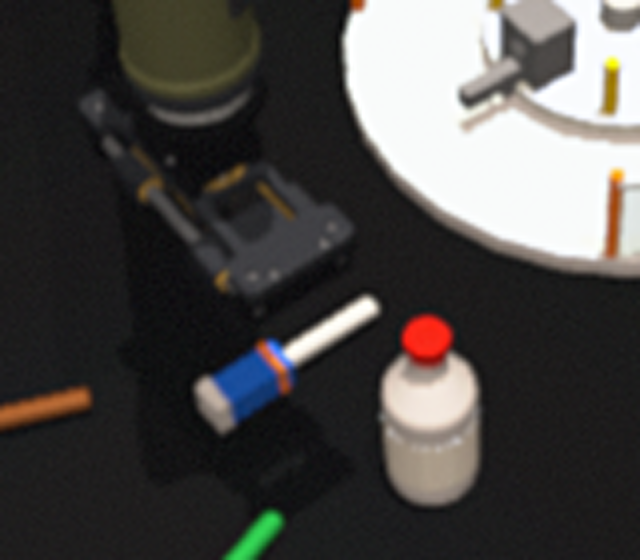

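```bash
python3 -m creep '[{"linear":[0.02,-0.0055,-0.0027],"twist":[0.4,0,0],"fingers":-0.1},{"linear":[0.05,-0.0055,-0.0027],"twist":[0.4,0,0],"fingers":-0.1},{"linear":[0.08,-0.0055,-0.0027],"twist":[0.4,0,0],"fingers":-0.1},{"linear":[0.08,-0.0055,-0.0027],"twist":[0.4,0,0],"fingers":-0.1},{"linear":[0.08,-0.0055,-0.0027],"twist":[0.4,0,0],"fingers":-0.1}]';  python3 - <<'E'
from h import *
go((.627,-.2305,.016),-3.5)
crop("scene",(130,180,290,320),"s13",4)
E
```

```text
time: 18.1
position: [0.6266, -0.2298, 0.0666]
tool_rot: [0.047, 1.569, -0.046]
ft_force: [0.2, 0.2, 0.5]
grip_width: 0.552
t 18.1 pos [ 0.6266 -0.2298  0.0666] zyaw -3.39 xdir [ 0.001  0.001 -1.   ] F [0.2 0.2 0.5] w 0.552
linear [0.0506, -0.0007, 0.0004] twist [0.11, 0.06, -0.06] dist 0.051 ang 0.1 q [-0.15  0.54  0.62  1.6  -0.34  1.11  0.5 ]
```

View pics/s13.png

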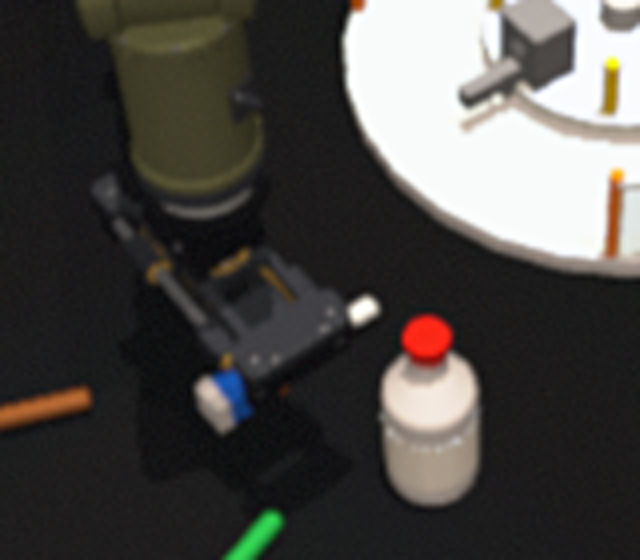

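The gripper is clear of the bottle. Descend the last 50 mm.

```bash
python3 -m creep '[{"linear":[0.015,-0.0007,0],"twist":[0,0,0],"fingers":-0.1},{"linear":[0.03,-0.0007,0],"twist":[0,0,0],"fingers":-0.1},{"linear":[0.042,-0.0007,0],"twist":[0,0,0],"fingers":-0.1},{"linear":[0.051,-0.0007,0],"twist":[0,0,0],"fingers":-0.1},{"linear":[0.051,-0.0007,0],"twist":[0,0,0],"fingers":-0.1},{"linear":[0.051,-0.0007,0],"twist":[0,0,0],"fingers":-0.1},{"linear":[0.051,-0.0007,0],"twist":[0,0,0],"fingers":-0.1}]';  python3 - <<'E'
from h import *
go((.627,-.2305,.016),-3.5)
crop("scene",(130,180,290,320),"s14",4)
E
```

```text
time: 18.73
position: [0.6266, -0.2327, 0.0154]
tool_rot: [0.048, 1.568, -0.049]
ft_force: [-0.5, -0.8, -0.3]
grip_width: 0.554
t 18.73 pos [ 0.6266 -0.2327  0.0154] zyaw -3.54 xdir [ 0.002 -0.    -1.   ] F [-0.5 -0.8 -0.3] w 0.554
linear [-0.0006, 0.0023, 0.0003] twist [-0.04, 0.12, 0.02] dist 0.002 ang 0.1 q [-0.13  0.6   0.6   1.63 -0.38  1.02  0.52]
```

View pics/s14.png

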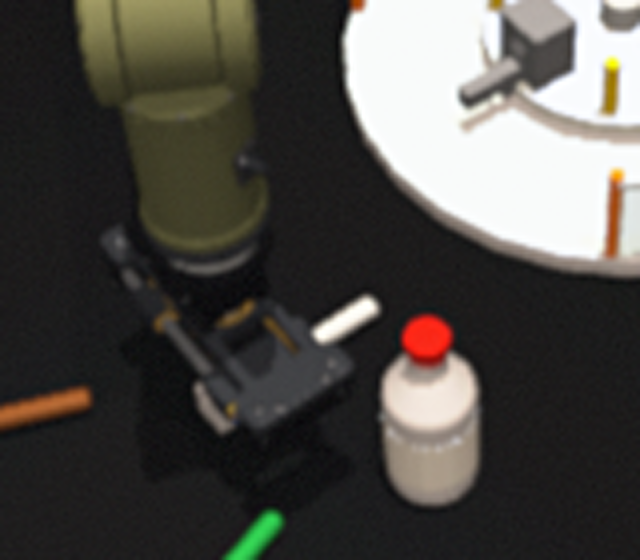

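```bash
python3 -m creep '[{"linear":[0,0,0],"twist":[0,0,0],"fingers":1},{"linear":[0,0,0],"twist":[0,0,0],"fingers":1},{"linear":[0,0,0],"twist":[0,0,0],"fingers":1},{"linear":[0,0,0],"twist":[0,0,0],"fingers":1},{"linear":[0,0,0],"twist":[0,0,0],"fingers":1},{"linear":[0,0,0],"twist":[0,0,0],"fingers":1}]' 35; python3 -m creep '[{"linear":[-0.02,0,0],"twist":[0,0,0],"fingers":1},{"linear":[-0.05,0,0],"twist":[0,0,0],"fingers":1},{"linear":[-0.085,0,0],"twist":[0,0,0],"fingers":1},{"linear":[-0.12,0,0],"twist":[0,0,0],"fingers":1},{"linear":[-0.13,0,0],"twist":[0,0,0],"fingers":1},{"linear":[-0.13,0,0],"twist":[0,0,0],"fingers":1}]'; python3 - <<'E'
from h import *
go((.5496,-.05,.135),-5)
crop("scene",(130,160,290,300),"s15",4)
E
```

```text
time: 19.28
position: [0.6265, -0.2324, 0.0154]
tool_rot: [0.048, 1.568, -0.048]
ft_force: [-0.7, 0.2, 1.1]
grip_width: 0.295
time: 19.78
position: [0.6282, -0.2335, 0.1492]
tool_rot: [0.047, 1.562, -0.05]
ft_force: [0.3, -0.5, -1.2]
grip_width: 0.296
t 19.78 pos [ 0.6282 -0.2335  0.1492] zyaw -3.53 xdir [ 0.009 -0.002 -1.   ] F [ 0.3 -0.5 -1.2] w 0.296
linear [0.0132, 0.1784, -0.0898] twist [1.47, 0.5, 0.06] dist 0.2 ang 1.6 q [-0.17  0.46  0.66  1.53 -0.3   1.24  0.47]
```

View pics/s15.png

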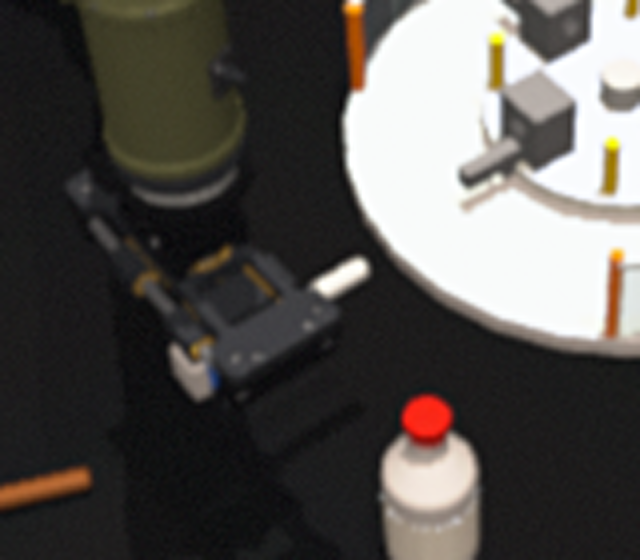

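```bash
python3 -m creep '[{"linear":[0,0.02,-0.02],"twist":[0.3,0,0],"fingers":1},{"linear":[0,0.05,-0.04],"twist":[0.6,0,0],"fingers":1},{"linear":[0.005,0.085,-0.055],"twist":[0.9,0.2,0],"fingers":1},{"linear":[0.01,0.12,-0.07],"twist":[1.2,0.3,0],"fingers":1},{"linear":[0.013,0.15,-0.082],"twist":[1.5,0.5,0],"fingers":1},{"linear":[0.013,0.168,-0.09],"twist":[1.5,0.5,0],"fingers":1},{"linear":[0.013,0.168,-0.09],"twist":[1.5,0.5,0],"fingers":1},{"linear":[0.013,0.168,-0.09],"twist":[1.5,0.5,0],"fingers":1}]'; python3 - <<'E'
from h import *
go((.5487,-.0404,.0804),-5)
E
```

```text
time: 20.5
position: [0.5451, -0.0574, 0.1299]
tool_rot: [0.066, 1.58, -0.066]
ft_force: [-0.7, -0.9, -0.8]
grip_width: 0.295
t 20.5 pos [ 0.5451 -0.0574  0.1299] zyaw -4.82 xdir [-0.01   0.001 -1.   ] F [-0.7 -0.9 -0.8] w 0.295
linear [0.0495, 0.0173, 0.0027] twist [0.18, -0.6, 0.02] dist 0.052 ang 0.6 q [-0.51  0.21  0.63  1.85 -0.14  1.14  0.09]
```

```bash
python3 -m creep '[{"linear":[0.015,0.004,0.002],"twist":[0.2,-0.3,0],"fingers":1},{"linear":[0.03,0.01,0.002],"twist":[0.2,-0.3,0],"fingers":1},{"linear":[0.042,0.013,0.002],"twist":[0.2,-0.3,0],"fingers":1},{"linear":[0.049,0.013,0.002],"twist":[0.2,-0.3,0],"fingers":1},{"linear":[0.049,0.013,0.002],"twist":[0.2,-0.3,0],"fingers":1},{"linear":[0.049,0.013,0.002],"twist":[0.2,-0.3,0],"fingers":1},{"linear":[0.049,0.013,0.002],"twist":[0.2,-0.3,0],"fingers":1}]'; python3 - <<'E'
from h import *
go((.5487,-.0404,.0804),-5)
crop("top",(200,150,300,225),"t16",6)
P=fitcar(n=3)
h=np.array([.569,.1908]); v=P[:,:2]-h; t=(np.degrees(np.arctan2(v[:,1],v[:,0]))+45+5)%90-5+ -90; print(np.sort(((t+90+45)%90-45-90+0).round(1)), (np.hypot(*v.T)*1e3).round(0))
E
```

```text
time: 21.08
position: [0.5499, -0.0473, 0.0834]
tool_rot: [0.072, 1.57, -0.073]
ft_force: [0.1, -0.3, -1.0]
grip_width: 0.296
t 21.08 pos [ 0.5499 -0.0473  0.0834] zyaw -5.29 xdir [-0.001 -0.    -1.   ] F [ 0.1 -0.3 -1. ] w 0.296
linear [0.003, 0.0068, -0.0018] twist [-0.29, -0.05, 0.03] dist 0.008 ang 0.3 q [-0.5   0.27  0.62  1.89 -0.18  1.04  0.1 ]
[-98.3 -97.3 -96.6 -96.5 -96.3 -96.2 -96.2 -96.  -95.7 -95.7 -95.4 -95.2
 -95.1 -95.  -94.7 -94.7 -94.7 -94.5 -94.5 -94.4 -94.1 -94.1 -93.6 -93.5] [101. 101.  96. 100.  97. 101. 104.  98. 100. 101.  97. 103. 102. 100.
 100. 101.  99. 102.  97.  98. 102. 103. 100.  99.]
```

View pics/t16.png

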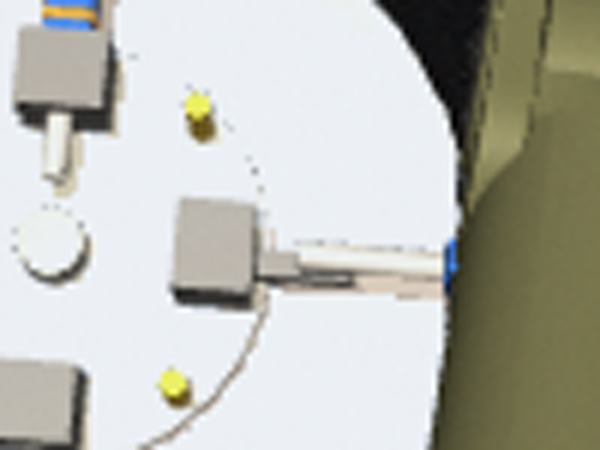

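```bash
python3 - <<'E'
from h import *
go((.5487,-.0404,.0804),-5)
E
```

```text
t 21.73 pos [ 0.5494 -0.0463  0.083 ] zyaw -5.22 xdir [-0.002  0.    -1.   ] F [ 0.2 -0.   0.1] w 0.297
linear [0.0026, 0.0058, -0.0012] twist [-0.22, -0.1, 0.0] dist 0.006 ang 0.2 q [-0.5   0.27  0.62  1.89 -0.18  1.04  0.1 ]
```

```bash
python3 -m creep '[{"linear":[0.0026,0.003,-0.0012],"twist":[-0.2,-0.1,0],"fingers":1},{"linear":[0.0026,0.006,-0.0012],"twist":[-0.2,-0.1,0],"fingers":1},{"linear":[0.0026,0.006,-0.0012],"twist":[-0.2,-0.1,0],"fingers":1},{"linear":[0.0026,0.006,-0.0012],"twist":[-0.2,-0.1,0],"fingers":1},{"linear":[0.0026,0.006,-0.0012],"twist":[-0.2,-0.1,0],"fingers":1}]'; python3 - <<'E'
from h import *
go((.5487,-.0404,.0804),-5)
E
```

```text
time: 22.15
position: [0.5488, -0.0402, 0.0804]
tool_rot: [0.069, 1.57, -0.069]
ft_force: [0.5, -0.6, -1.2]
grip_width: 0.297
t 22.15 pos [ 0.5488 -0.0402  0.0804] zyaw -5.01 xdir [ 0. -0. -1.] F [ 0.5 -0.6 -1.2] w 0.297
linear [-0.0, -0.0002, -0.0001] twist [-0.01, 0.0, 0.01] dist 0.0 ang 0.0 q [-0.51  0.27  0.61  1.9  -0.18  1.03  0.09]
```

```bash
python3 -m creep '[{"linear":[0,0.006,0],"twist":[0,0,0],"fingers":1},{"linear":[0,0.011,0],"twist":[0,0,0],"fingers":1},{"linear":[0,0.015,0],"twist":[0,0,0],"fingers":1},{"linear":[0,0.019,0],"twist":[0,0,0],"fingers":1},{"linear":[0,0.023,0],"twist":[0,0,0],"fingers":1},{"linear":[0,0.027,0],"twist":[0,0,0],"fingers":1},{"linear":[0,0.032,0],"twist":[0,0,0],"fingers":1}]'; python3 - <<'E'
from h import *
go((.5567,.0493,.0804),-5)
crop("top",(200,150,300,225),"t17",6)
E
```

```text
time: 22.73
position: [0.5516, -0.0081, 0.0804]
tool_rot: [0.069, 1.57, -0.069]
ft_force: [0.4, -0.4, -1.0]
grip_width: 0.291
t 22.73 pos [ 0.5516 -0.0081  0.0804] zyaw -5.03 xdir [ 0. -0. -1.] F [ 0.4 -0.4 -1. ] w 0.291
linear [-0.0, 0.0576, 0.0] twist [-0.03, 0.01, 0.01] dist 0.058 ang 0.0 q [-0.55  0.27  0.59  1.89 -0.18  1.03  0.03]
```

View pics/t17.png

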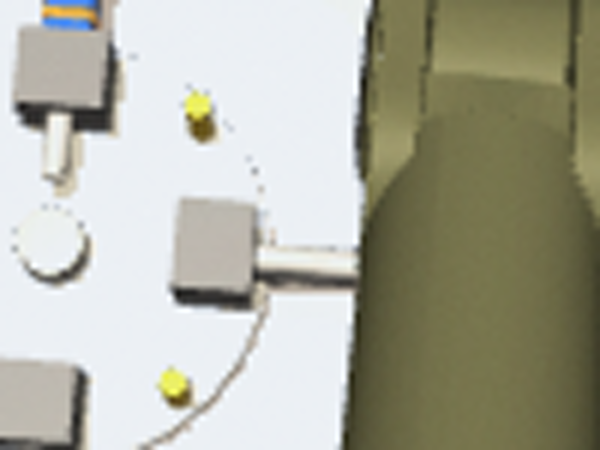

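The tip has entered freely at (258,265).

```bash
python3 -m creep '[{"linear":[0,0.007,0],"twist":[0,0,0],"fingers":1},{"linear":[0,0.014,0],"twist":[0,0,0],"fingers":1},{"linear":[0,0.021,0],"twist":[0,0,0],"fingers":1},{"linear":[0,0.028,0],"twist":[0,0,0],"fingers":1},{"linear":[0,0.035,0],"twist":[0,0,0],"fingers":1},{"linear":[0,0.042,0],"twist":[0,0,0],"fingers":1},{"linear":[0,0.048,0],"twist":[0,0,0],"fingers":1},{"linear":[0,0.053,0],"twist":[0,0,0],"fingers":1}]'; python3 -m creep '[{"linear":[0,0.003,0],"twist":[0,0,0],"fingers":1},{"linear":[0,0.005,0],"twist":[0,0,0],"fingers":1},{"linear":[0,0.007,0],"twist":[0,0,0],"fingers":1},{"linear":[0,0.008,0],"twist":[0,0,0],"fingers":1},{"linear":[0,0.008,0],"twist":[0,0,0],"fingers":1}]'; python3 - <<'E'
from h import *
go((.5567,.0493,.0804),-5)
crop("scene",(205,115,370,255),"s18",4)
E
```

```text
time: 23.45
position: [0.5563, 0.0454, 0.0803]
tool_rot: [0.068, 1.57, -0.068]
ft_force: [1.0, -0.5, -1.3]
grip_width: 0.295
time: 23.87
position: [0.5569, 0.049, 0.0804]
tool_rot: [0.068, 1.57, -0.074]
ft_force: [-0.5, -5.6, 0.2]
grip_width: 0.296
t 23.87 pos [0.5569 0.049  0.0804] zyaw -5.17 xdir [-0.    -0.004 -1.   ] F [-0.5 -5.6  0.2] w 0.296
linear [0.0, 0.0003, -0.0002] twist [-0.17, 0.01, 0.21] dist 0.0 ang 0.3 q [-0.63  0.28  0.56  1.87 -0.17  1.03 -0.08]
```

View pics/s18.png

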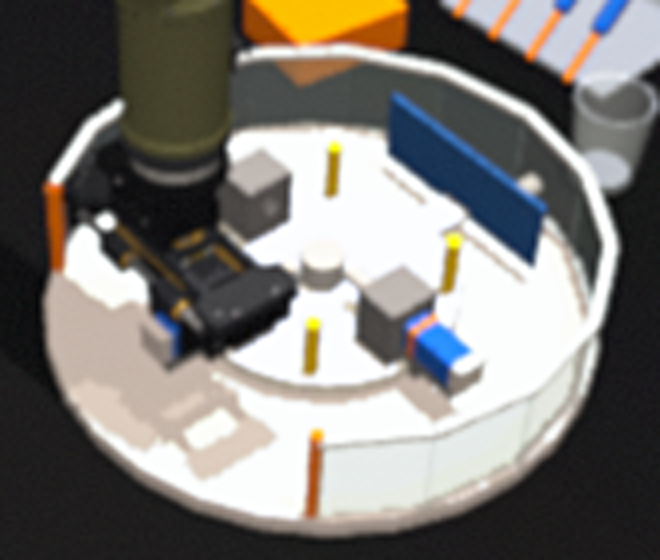

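Contact again at the seat, 5.6 N. Release, lift, and back off to look.

```bash
python3 -m creep '[{"linear":[0,0,0],"twist":[0,0,0],"fingers":1},{"linear":[0,0,0],"twist":[0,0,0],"fingers":0},{"linear":[0,0,0],"twist":[0,0,0],"fingers":0},{"linear":[0,0,0],"twist":[0,0,0],"fingers":0},{"linear":[-0.03,0,0],"twist":[0,0,0],"fingers":0},{"linear":[-0.06,0,0],"twist":[0,0,0],"fingers":0},{"linear":[-0.09,0,0],"twist":[0,0,0],"fingers":0},{"linear":[-0.10,-0.03,0],"twist":[0,0,0],"fingers":0}]'; python3 -m creep '[{"linear":[-0.01,-0.03,0],"twist":[0,0,0],"fingers":0.3},{"linear":[-0.01,-0.07,0],"twist":[0,0,0],"fingers":0.3},{"linear":[-0.01,-0.105,0],"twist":[0,0,0],"fingers":0.3},{"linear":[-0.01,-0.105,0],"twist":[0,0,0],"fingers":0.3},{"linear":[-0.01,-0.105,0],"twist":[0,0,0],"fingers":0.3}]'; python3 - <<'E'
from h import *
crop("scene",(205,115,370,255),"s19",4)
go((.4924,.1265,.16),-5)
E
```

```text
time: 24.58
position: [0.5571, 0.0301, 0.1847]
tool_rot: [0.065, 1.563, -0.056]
ft_force: [1.4, 0.5, 1.0]
grip_width: 0.497
time: 25.0
position: [0.5448, -0.0845, 0.1908]
tool_rot: [0.073, 1.569, -0.073]
ft_force: [0.3, 1.1, -0.0]
grip_width: 0.354
t 25.05 pos [ 0.5451 -0.0821  0.1905] zyaw -5.11 xdir [ 0.001  0.001 -1.   ] F [-0.4  0.5  0.2] w 0.351
linear [0.0307, 0.203, -0.0711] twist [-0.11, 0.03, -0.06] dist 0.217 ang 0.1 q [-0.51  0.15  0.68  1.78 -0.1   1.24  0.1 ]
```

View pics/s19.png

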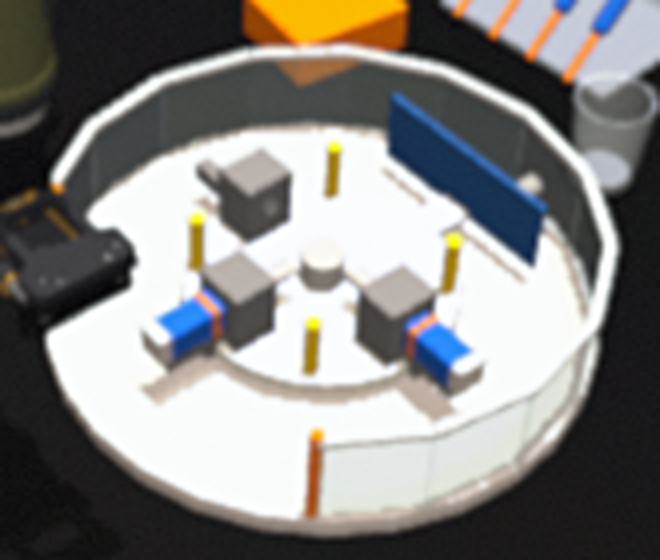

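Both probes are home, with their orange rings flush at (207,305) and (425,330). Turn again.

```bash
python3 -m creep '[{"linear":[0.01,0.04,-0.014],"twist":[0,0,0],"fingers":0.3},{"linear":[0.02,0.08,-0.028],"twist":[0,0,0],"fingers":0.3},{"linear":[0.03,0.12,-0.042],"twist":[0,0,0],"fingers":0.3},{"linear":[0.03,0.16,-0.055],"twist":[0,0,0],"fingers":0.3},{"linear":[0.03,0.19,-0.065],"twist":[0,0,0],"fingers":0.3},{"linear":[0.03,0.203,-0.071],"twist":[0,0,0],"fingers":0.3},{"linear":[0.03,0.203,-0.071],"twist":[0,0,0],"fingers":0.3},{"linear":[0.03,0.203,-0.071],"twist":[0,0,0],"fingers":0.3}]'; python3 - <<'E'
from h import *
go((.4924,.1265,.075),-5)
E
```

```text
time: 25.72
position: [0.4915, 0.1287, 0.1602]
tool_rot: [0.065, 1.57, -0.065]
ft_force: [0.2, -0.4, 0.2]
grip_width: 0.347
t 25.72 pos [0.4915 0.1287 0.1602] zyaw -4.72 xdir [-0. -0. -1.] F [ 0.2 -0.4  0.2] w 0.347
linear [0.0852, -0.0021, 0.0011] twist [0.28, -0.01, 0.01] dist 0.085 ang 0.3 q [-0.78  0.07  0.49  1.91 -0.03  1.17 -0.36]
```

```bash
python3 -m creep '[{"linear":[0.02,-0.001,0.001],"twist":[0.3,0,0],"fingers":0.3},{"linear":[0.04,-0.001,0.001],"twist":[0.3,0,0],"fingers":0.3},{"linear":[0.06,-0.001,0.001],"twist":[0.3,0,0],"fingers":0.3},{"linear":[0.075,-0.001,0.001],"twist":[0.3,0,0],"fingers":0.3},{"linear":[0.085,-0.001,0.001],"twist":[0.3,0,0],"fingers":0.3},{"linear":[0.085,-0.001,0.001],"twist":[0.3,0,0],"fingers":0.3},{"linear":[0.085,-0.001,0.001],"twist":[0.3,0,0],"fingers":0.3}]'; python3 -m creep '[{"linear":[0,0,0],"twist":[0,0,0],"fingers":1},{"linear":[0,0,0],"twist":[0,0,0],"fingers":1},{"linear":[0,0,0],"twist":[0,0,0],"fingers":1},{"linear":[0,0,0],"twist":[0,0,0],"fingers":1}]' 20;  cat >> h.py <<'E'
def arc(bs):
    s=readout.get_state();R0=R.from_rotvec(s["tool_rot"]).as_matrix()
    print(s["time"],s["position"].round(4),s["grip_width"].round(3),s["ft_force"].round(1))
    h=np.array([.569,.1908]); v=s["position"][:2]-h; print(np.hypot(*v),ang(v))
    for b in bs:
        a=np.radians(b); p=np.r_[h+.1*np.array([np.cos(a),np.sin(a)]),s["position"][2]]
        print(b,np.round(R0.T@(p-s["position"]),3).tolist())
E
python3 - <<'E'
from h import *
arc((-133,-125,-117,-109,-101,-93))
E
```

```text
time: 26.3
position: [0.4933, 0.1244, 0.0754]
tool_rot: [0.073, 1.57, -0.074]
ft_force: [0.7, -0.3, 0.5]
grip_width: 0.356
time: 26.63
position: [0.4933, 0.1253, 0.0761]
tool_rot: [0.073, 1.569, -0.073]
ft_force: [-1.0, -0.2, 4.4]
grip_width: 0.155Traceback (most recent call last):
  File "<stdin>", line 2, in <module>
  File "h.py", line 70, in arc
    print(s["time"],s["position"].round(4),s["grip_width"].round(3),s["ft_force"].round(1))
                                           ^^^^^^^^^^^^^^^^^^^^^
AttributeError: 'float' object has no attribute 'round'
```

Same start pose as before, so the same arc rows apply.

```bash
sed -i 's/s\["grip_width"\].round(3)/round(s["grip_width"],3)/' h.py; python3 -m creep '[{"linear":[0,-0.004,0.005],"twist":[0,0,0],"fingers":1},{"linear":[0,-0.008,0.010],"twist":[0,0,0],"fingers":1},{"linear":[0,-0.015,0.021],"twist":[0,0,0],"fingers":1},{"linear":[0,-0.020,0.033],"twist":[0,0,0],"fingers":1},{"linear":[0,-0.024,0.045],"twist":[0,0,0],"fingers":1},{"linear":[0,-0.027,0.058],"twist":[0,0,0],"fingers":1},{"linear":[0,-0.027,0.071],"twist":[0,0,0],"fingers":1},{"linear":[0,-0.027,0.071],"twist":[0,0,0],"fingers":1}]';  python3 - <<'E'
from h import *
arc((-86,-79,-72,-65,-57,-50))
E
```

```text
time: 27.3
position: [0.5632, 0.0883, 0.0758]
tool_rot: [0.072, 1.568, -0.077]
ft_force: [0.2, -6.2, 1.9]
grip_width: 0.152
27.3 [0.5632 0.0883 0.0758] 0.152 [ 0.2 -6.2  1.9]
0.10266211473663137 -93.24608843586418
-86 [0.0, 0.004, 0.012]
-79 [0.0, 0.007, 0.024]
-72 [0.0, 0.011, 0.036]
-65 [0.0, 0.016, 0.047]
-57 [0.0, 0.024, 0.058]
-50 [0.0, 0.032, 0.067]
```

```bash
python3 -m creep '[{"linear":[0,0.004,0.012],"twist":[0,0,0],"fingers":1},{"linear":[0,0.007,0.024],"twist":[0,0,0],"fingers":1},{"linear":[0,0.011,0.036],"twist":[0,0,0],"fingers":1},{"linear":[0,0.016,0.047],"twist":[0,0,0],"fingers":1},{"linear":[0,0.024,0.058],"twist":[0,0,0],"fingers":1},{"linear":[0,0.032,0.067],"twist":[0,0,0],"fingers":1},{"linear":[0,0.032,0.067],"twist":[0,0,0],"fingers":1},{"linear":[0,0.032,0.067],"twist":[0,0,0],"fingers":1}]';  python3 - <<'E'
from h import *
arc([])
E
python3 -m creep '[{"linear":[0,0,0],"twist":[0,0,0],"fingers":0.3},{"linear":[0,0,0],"twist":[0,0,0],"fingers":0.3},{"linear":[0,0,0],"twist":[0,0,0],"fingers":0.3},{"linear":[-0.03,0,0],"twist":[0,0,0],"fingers":0.3},{"linear":[-0.06,0,0],"twist":[0,0,0],"fingers":0.3},{"linear":[-0.085,0,0],"twist":[0,0,0],"fingers":0.3},{"linear":[-0.085,0,0],"twist":[0,0,0],"fingers":0.3}]'; python3 - <<'E'
from h import *
go((.4924,.1265,.16),-5)
crop("scene",(205,115,370,255),"s20",4)
E
```

```text
time: 27.97
position: [0.6331, 0.1159, 0.0758]
tool_rot: [0.072, 1.565, -0.075]
ft_force: [3.4, -2.9, -0.4]
grip_width: 0.153
27.9667 [0.6331 0.1159 0.0758] 0.153 [ 3.4 -2.9 -0.4]
0.09858929563939821 -49.44441413135538
time: 28.55
position: [0.6335, 0.1187, 0.1664]
tool_rot: [0.076, 1.562, -0.069]
ft_force: [0.6, -0.6, 1.0]
grip_width: 0.353
t 28.55 pos [0.6335 0.1187 0.1664] zyaw -5.28 xdir [ 0.008  0.004 -1.   ] F [ 0.6 -0.6  1. ] w 0.353
linear [0.0053, -0.0052, -0.1413] twist [-0.28, 0.45, -0.25] dist 0.141 ang 0.6 q [-0.64  0.37  0.52  1.58 -0.19  1.24 -0.17]
```

View pics/s20.png

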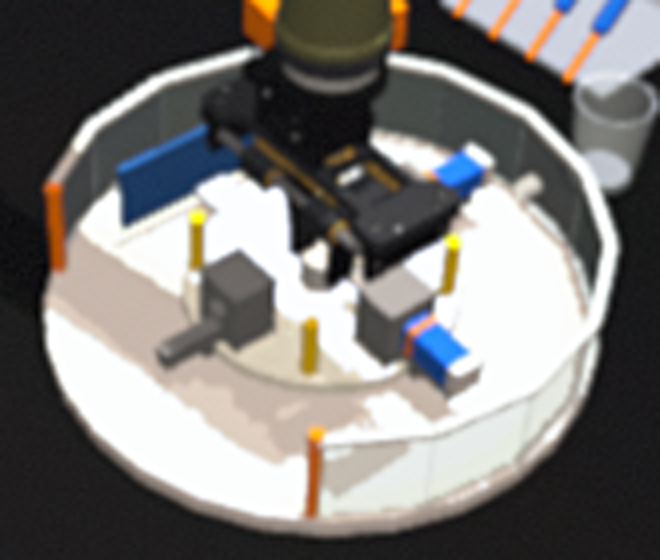

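One more quarter turn to bring the shutter, at (180,170), to the opening.

```bash
python3 -m creep '[{"linear":[0,-0.003,-0.03],"twist":[-0.2,0.3,0],"fingers":0.3},{"linear":[0,-0.004,-0.065],"twist":[-0.2,0.3,0],"fingers":0.3},{"linear":[0,-0.005,-0.1],"twist":[-0.2,0.3,0],"fingers":0.3},{"linear":[0.005,-0.005,-0.13],"twist":[-0.2,0.3,0],"fingers":0.3},{"linear":[0.005,-0.006,-0.141],"twist":[-0.2,0.3,0],"fingers":0.3},{"linear":[0.005,-0.006,-0.141],"twist":[-0.2,0.3,0],"fingers":0.3},{"linear":[0.005,-0.006,-0.141],"twist":[-0.2,0.3,0],"fingers":0.3},{"linear":[0.005,-0.006,-0.141],"twist":[-0.2,0.3,0],"fingers":0.3}]'; python3 - <<'E'
from h import *
go((.4924,.1265,.075),-5)
E
```

```text
time: 29.27
position: [0.4905, 0.1247, 0.1552]
tool_rot: [0.07, 1.574, -0.07]
ft_force: [0.5, -0.1, -0.7]
grip_width: 0.351
t 29.27 pos [0.4905 0.1247 0.1552] zyaw -5.12 xdir [-0.005  0.    -1.   ] F [ 0.5 -0.1 -0.7] w 0.351
linear [0.0802, 0.002, 0.0021] twist [-0.12, -0.27, 0.0] dist 0.08 ang 0.3 q [-0.78  0.07  0.51  1.92 -0.04  1.17 -0.35]
```

```bash
python3 -m creep '[{"linear":[0.01,0.002,0.002],"twist":[0,-0.2,0],"fingers":0.3},{"linear":[0.03,0.002,0.002],"twist":[0,-0.2,0],"fingers":0.3},{"linear":[0.05,0.002,0.002],"twist":[0,-0.2,0],"fingers":0.3},{"linear":[0.07,0.002,0.002],"twist":[0,-0.2,0],"fingers":0.3},{"linear":[0.08,0.002,0.002],"twist":[0,-0.2,0],"fingers":0.3},{"linear":[0.08,0.002,0.002],"twist":[0,-0.2,0],"fingers":0.3},{"linear":[0.08,0.002,0.002],"twist":[0,-0.2,0],"fingers":0.3}]'; python3 -m creep '[{"linear":[0,0,0],"twist":[0,0,0],"fingers":1},{"linear":[0,0,0],"twist":[0,0,0],"fingers":1},{"linear":[0,0,0],"twist":[0,0,0],"fingers":1},{"linear":[0,0,0],"twist":[0,0,0],"fingers":1}]' 20
python3 - <<'E'
from h import *
arc((-136,-132,-124,-116,-108,-100,-92))
E
```

```text
time: 29.85
position: [0.492, 0.1259, 0.0748]
tool_rot: [0.07, 1.572, -0.072]
ft_force: [-0.2, 1.0, 1.0]
grip_width: 0.349
time: 30.18
position: [0.4926, 0.1268, 0.0763]
tool_rot: [0.071, 1.569, -0.069]
ft_force: [-0.5, 0.9, 1.3]
grip_width: 0.15
30.1833 [0.4926 0.1268 0.0763] 0.15 [-0.5  0.9  1.3]
0.09966136571888044 -140.02319958658816
-136 [-0.0, -0.005, 0.005]
-132 [-0.0, -0.009, 0.01]
-124 [-0.0, -0.017, 0.022]
-116 [-0.0, -0.023, 0.035]
-108 [-0.0, -0.027, 0.048]
-100 [-0.0, -0.029, 0.062]
-92 [-0.0, -0.029, 0.076]
```

```bash
python3 -m creep '[{"linear":[0,-0.005,0.005],"twist":[0,0,0],"fingers":1},{"linear":[0,-0.009,0.010],"twist":[0,0,0],"fingers":1},{"linear":[0,-0.017,0.022],"twist":[0,0,0],"fingers":1},{"linear":[0,-0.022,0.035],"twist":[0,0,0],"fingers":1},{"linear":[0,-0.026,0.048],"twist":[0,0,0],"fingers":1},{"linear":[0,-0.028,0.062],"twist":[0,0,0],"fingers":1},{"linear":[0,-0.028,0.076],"twist":[0,0,0],"fingers":1},{"linear":[0,-0.028,0.076],"twist":[0,0,0],"fingers":1}]';  python3 - <<'E'
from h import *
arc((-84,-77,-70,-63,-56,-50))
E
```

```text
time: 30.85
position: [0.5676, 0.0882, 0.0759]
tool_rot: [0.069, 1.568, -0.074]
ft_force: [2.2, -5.5, 3.3]
grip_width: 0.149
30.85 [0.5676 0.0882 0.0759] 0.149 [ 2.2 -5.5  3.3]
0.10265282816496676 -90.79545538083158
-84 [0.0, 0.004, 0.012]
-77 [0.0, 0.007, 0.023]
-70 [0.0, 0.012, 0.035]
-63 [0.0, 0.018, 0.045]
-56 [0.0, 0.025, 0.055]
-50 [-0.0, 0.032, 0.063]
```

```bash
python3 -m creep '[{"linear":[0,0.004,0.012],"twist":[0,0,0],"fingers":1},{"linear":[0,0.007,0.023],"twist":[0,0,0],"fingers":1},{"linear":[0,0.012,0.035],"twist":[0,0,0],"fingers":1},{"linear":[0,0.018,0.045],"twist":[0,0,0],"fingers":1},{"linear":[0,0.025,0.055],"twist":[0,0,0],"fingers":1},{"linear":[0,0.032,0.063],"twist":[0,0,0],"fingers":1},{"linear":[0,0.032,0.063],"twist":[0,0,0],"fingers":1},{"linear":[0,0.032,0.063],"twist":[0,0,0],"fingers":1}]';  python3 - <<'E'
from h import *
arc([])
E
python3 -m creep '[{"linear":[0,0,0],"twist":[0,0,0],"fingers":0.3},{"linear":[0,0,0],"twist":[0,0,0],"fingers":0.3},{"linear":[0,0,0],"twist":[0,0,0],"fingers":0.3},{"linear":[-0.03,0,0],"twist":[0,0,0],"fingers":0.3},{"linear":[-0.06,0,0],"twist":[0,0,0],"fingers":0.3},{"linear":[-0.1,0,0],"twist":[0,0,0],"fingers":0.3},{"linear":[-0.14,0,0],"twist":[0,0,0],"fingers":0.3},{"linear":[-0.14,0,0],"twist":[0,0,0],"fingers":0.3}]'; python3 -m creep '[{"linear":[-0.02,-0.04,0],"twist":[0,0,0],"fingers":0.3},{"linear":[-0.02,-0.08,0],"twist":[0,0,0],"fingers":0.3},{"linear":[-0.02,-0.12,0],"twist":[0,0,0],"fingers":0.3},{"linear":[-0.02,-0.16,0],"twist":[0,0,0],"fingers":0.3},{"linear":[-0.02,-0.20,0],"twist":[0,0,0],"fingers":0.3},{"linear":[-0.02,-0.24,0],"twist":[0,0,0],"fingers":0.3},{"linear":[-0.02,-0.24,0],"twist":[0,0,0],"fingers":0.3},{"linear":[-0.02,-0.24,0],"twist":[0,0,0],"fingers":0.3}]'; python3 - <<'E'
from h import *
crop("scene",(205,115,370,255),"s21",4)
crop("top",(60,80,440,330),"t21",2)
for c in ("top","scene"):
    for l in ("shutter","tip1","probe1","holder1","wash_bottle","beaker","tube_box"):
        print(c,l,[(np.round(x["centre"],4).tolist(),round(x["conf"],2)) for x in nets.place_of(c,l)])
s=readout.get_state();print(s["time"],s["position"])
P=fitcar(n=3)
h=np.array([.569,.1908]); v=P[:,:2]-h; t=(np.degrees(np.arctan2(v[:,1],v[:,0]))+45+5+45)%90-45-5-90; print(t.mean(),len(t))
E
```

```text
time: 31.52
position: [0.6331, 0.1156, 0.0759]
tool_rot: [0.069, 1.567, -0.073]
ft_force: [3.7, -4.0, 0.6]
grip_width: 0.153
31.5167 [0.6331 0.1156 0.0759] 0.153 [ 3.7 -4.   0.6]
0.09876462769882921 -49.544208547208875
time: 32.18
position: [0.6346, 0.119, 0.2243]
tool_rot: [0.074, 1.559, -0.065]
ft_force: [1.5, -0.4, 0.5]
grip_width: 0.347
time: 32.85
position: [0.6082, -0.1246, 0.2352]
tool_rot: [0.075, 1.571, -0.075]
ft_force: [1.1, 0.7, 0.8]
grip_width: 0.351
top shutter [([0.5598, 0.0846, 0.0755], 0.58), ([0.5015, 0.2695, 0.1024], 0.57)]
top tip1 [([0.5624, -0.3129, 0.0148], 0.74), ([0.2949, -0.3673, 0.009], 0.63), ([0.5748, 0.2231, 0.0757], 0.58), ([0.5374, 0.1944, 0.0751], 0.52), ([0.5787, 0.2959, 0.0786], 0.3)]
top probe1 [([0.5315, -0.3792, 0.0159], 0.77), ([0.2912, -0.2939, 0.016], 0.77), ([0.4607, 0.2018, 0.0782], 0.73), ([0.5787, 0.2947, 0.0765], 0.69), ([0.7387, -0.3467, 0.0129], 0.61), ([0.5685, 0.1927, 0.0019], 0.51)]
top holder1 [([0.582, 0.2989, 0.0775], 0.7), ([0.463, 0.1971, 0.0782], 0.59), ([0.6739, 0.1811, 0.0793], 0.56)]
top wash_bottle []
top beaker [([0.6143, 
[... 427 characters left out ...]
4, -0.3815, 0.0129], 0.73), ([0.2884, -0.2936, 0.0135], 0.68), ([0.5824, 0.292, 0.0769], 0.63), ([0.4648, 0.2015, 0.0779], 0.44), ([0.3132, 0.4556, 0.0013], 0.43)]
scene holder1 [([0.5819, 0.2955, 0.0792], 0.61), ([0.4647, 0.2022, 0.0779], 0.6), ([0.6744, 0.1781, 0.0779], 0.56), ([0.5401, 0.1952, 0.0749], 0.22)]
scene wash_bottle [([0.7574, -0.1648, 0.0015], 0.85), ([0.5795, 0.2943, 0.0786], 0.53)]
scene beaker [([0.464, 0.2037, 0.0746], 0.74), ([0.612, 0.5016, -0.0002], 0.72), ([0.5375, 0.1993, 0.0758], 0.25)]
scene tube_box [([0.3119, 0.4538, 0.0016], 0.73), ([0.6429, 0.2545, 0.1006], 0.35), ([0.5329, 0.1946, 0.0816], 0.25)]
33.65 [ 0.60933643 -0.12118971  0.23513626]
-94.36817700763663 24
```

View pics/s21.png

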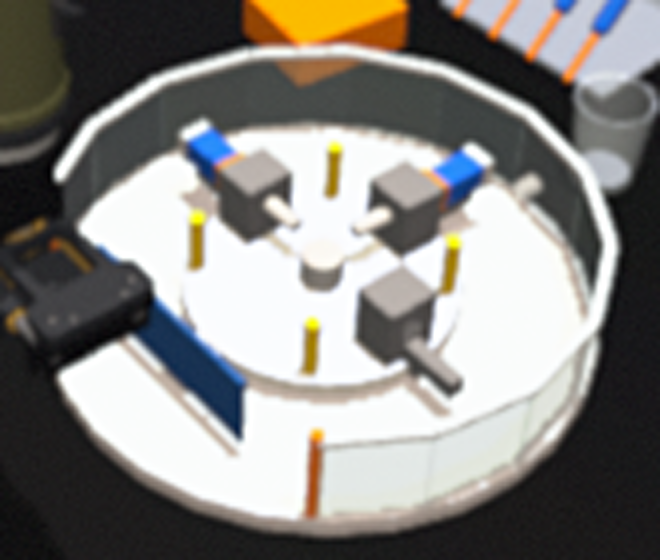

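View pics/t21.png

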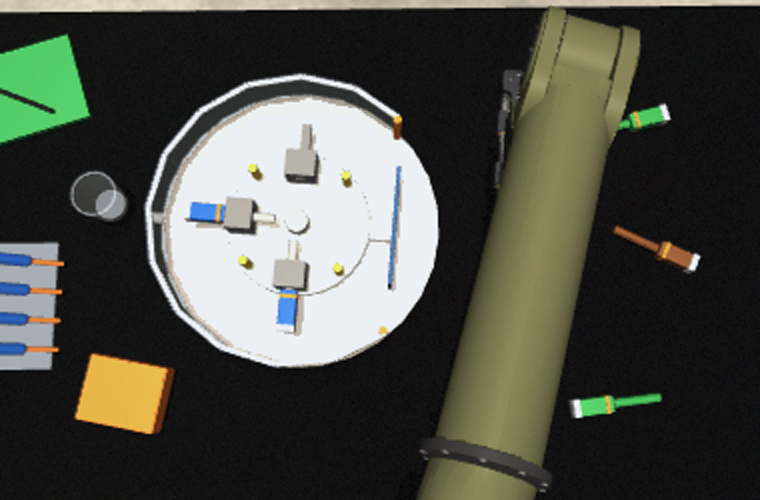

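The shutter stands mid-opening at (395,228), both probes are home at (205,212) and (288,308), and the bottle, beaker and box haven't moved. The robot touches nothing. Handing in.

```bash
python3 -c "
from bench import job; print(job.close_job())"
```

```text
the job is handed in; nothing more can be done
None
```

I loaded both blue probes present on the bench (no third one was there) into holders 3 and 2. I then turned the carousel three clicks so the blue shutter stands across the opening, and handed the job in at about 34 s of the 210 s allowed. No verdict came back.

**Last checks before handing in:**
- **Seating:** each probe stopped with 3–6 N of contact at the expected seat. In the final pictures both handles sit flush against their blocks. The networks put the shoulders within about 5 mm of the holder mouths, which is close to their roughly 4 mm accuracy.
- **Shutter:** it is within about 3 mm of the gate. The posts put the carousel angle within about 1° of the click.
- **Bystanders:** the bottle, beaker and box showed no movement beyond measuring error. In the last top view the network missed the bottle because the arm hid it, but the scene view found it in place.
- **Disagreements:** the carousel angle readings from the posts scattered between -94.4° and -95.9°, which is measuring noise.

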